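Line up the bench supplies by height on the ledge

ROBOT

A 6-joint arm with a two-finger parallel gripper is mounted at the origin on a cart in front of the work surface, level with it; the furniture and walls round the work are solid. World frame = base frame: x ahead of the robot, y to its left, z up, the work surface at z = 0. Lengths are in mm, angles in rad, forces in N, time in s.
With the tool pointing down it reaches from about 350 to 875 mm from the base axis. Payload 4.2 kg.
Tool frame: the origin (TCP) lies on the mounting face of the last link; the fingertips stand 173 mm ahead of it and the grasp point (between the pads) lies 155 mm ahead of it; z points along the fingers, y is the line along which they close (so a half turn about z gives the same grasp; the last joint's range is limited). The gripper opens to 85 mm and grips with 20 to 120 N. Pads are 22 mm wide; open, the fingers measure 114 mm over their backs; the gripper's body (76 mm by 85 mm) begins 54 mm behind the grasp point. The pads swing forward as they close: fully open they stand 13 mm farther back than shut.
Start: joints at [-0.902, 0.385, 0.008, 0, -1.194, -0.259], TCP at [249.029, -573.223, 404.712] pointing down, gripper open.
Joint ranges: [-3.14, 3.14], [-1.21, 2.06], [-1.07, 1.41], [-3.16, 2.05], [-2.99, -0.16], [-3.1, 3.1]. Speed limits (rad/s): [2.79, 2.79, 3.14, 3.14, 3.14, 3.14].

INTERFACE

Orientations are given as a unit quaternion [x, y, z, w].
In Python, from bench import arm gives the robot as it stands.
- The arm moves only by the tool carry_out, never from a script. Its argument "rows" is a list of rows, each a list of 7 numbers: the shift along the tool's x, y, z as a fraction of full scale, then the turn, a rotation vector about the tool's x, y, z as a fraction of full scale, then the opening, from -1 (shut) to 1 (fully open). A call has 1 to 12 rows; each row is the pose to reach, as a shift and turn from the pose commanded when the call began, along the tool's axes at that moment, turning the shorter way round; what a row does not reach only later rows make up. Full scale, the value 1, is 20 cm for a shift and pi rad for a turn. A row lasts 1/8 s, in which the tool goes at most 62.5 mm and 10.7 degrees, less where a joint would pass 70% of its speed; a pose out of reach is approached as far as the arm can. A call with a number of a shift or a turn outside -1 to 1 is refused whole. A call with a gripper value outside its range is refused whole. The fingers move at their own pace and stop on an object; the grip force is fixed at half the most. Time passes only in rows, so rows that repeat a pose let the fingers close. It gives the time, the measured TCP pose, the force, the opening and the grip force at its end, in the units of the state.
- arm.read_state(): the state, without advancing time (a new reading comes with each control period).
- arm.get_image(name): name is "side" or "top" or "wrist"; returns (picture, depth): 400x640x3 uint8, red, green, blue; 400x640 float32, mm along the optical axis (not along the pixel's ray), 0 where there is no reading.
- arm.calibration(name): a dict with "mtx" (3x3 intrinsics, pixels), "k1" (the pictures are not rectified: a ray, as slopes to the right and down, at radius r is drawn at 1 + k1 r^2 times it, then the intrinsics apply), "cam_to_world" (4x4, takes a point from camera to world coordinates). Camera axes: x right, y up, looking along -z (the intrinsics and any distortion apply to the point x, -y, -z); pixel columns grow to the right and rows downward; lengths in mm; the calibration is good to about 2 mm. A picture is of the moment at which its call begins: read the wrist's pose just before it. calibration takes no time and is no camera call; for the wrist camera it gives the pose at the moment of the call.
- arm.job_done(): hands the job in; it is judged then, once.
The state is a dict: "clock": time; "joints": joint angles; "joint_vel": joint speeds; "joint_efforts": joint torques, N m; "position": TCP position; "ee_rot": TCP orientation; "contact_force": force on the tool from outside, world axes, zero at the start; "wrist_torque": the same for the moment, N m; "gripper_width": finger opening in mm; "grasp_force": force on a finger pad.
Only numpy, scipy, OpenCV 4.12 (cv2) and the standard library are available. Lean on these libraries where they do the work, as an engineer would, in place of code of your own. Each camera call takes 0.05 s, during which the arm holds its last target. There are 200 camera calls.

TASK

Line up the three bench supplies (blue and white carton, white dropper bottle, slim red tin) on the wooden ledge in order of height, one upright on the centre of each round black mark: the lowest on the mark next to the green end block, the middle one on the middle mark, the tallest on the mark next to the black end block. Do not tip any of them over on the way, and leave all three standing free.

Things in the scene. Friction and masses are not known exactly. Their poses are not given: they have to be found in the camera images.
- blue_pack_mid (a point): blue and white carton, 46 mm along its x, 70 mm along its y, 30 mm high: the lowest of the three supplies. Origin at its centre, half-way up; z is its upright axis. Loose, standing upright on the bench at the start
- dropper_mid (a point): white round dropper bottle with a green label, 36 mm across, 100 mm high in all; the straight cylindrical body reaches up about 70 mm, above it come the shoulder and a narrow nozzle: the middle one; grip it round the body, about 45 mm above its foot, best closing left to right along the bench (magazines may stand close behind). Origin at its centre, half-way up; z is its upright axis. Loose, standing upright on the bench at the start
- red_tin_mid (a point): slim red and white oblong tin, 46 mm along its x, 36 mm along its y, 137 mm high with its little red cap (the body is 128 mm high): the tallest. Origin at its centre, half-way up; z is its upright axis. Loose, standing upright on the bench at the start
- mark_a: round black rubber disc, 60 mm across, 2 mm thick, with a white dot at its centre, glued on the wooden ledge; one of three in a straight row 80 mm apart centre to centre (which end mark is next to the green block varies). Origin: centre of its underside, so things stand 2 mm above it, 14 mm above the bench; its y axis runs along the row, x across it. The ledge is 80 mm wide and 12 mm high. Fixed
- mark_b: round black rubber disc, 60 mm across, 2 mm thick, with a white dot at its centre, glued on the wooden ledge; one of three in a straight row 80 mm apart centre to centre (which end mark is next to the green block varies). Origin: centre of its underside, so things stand 2 mm above it, 14 mm above the bench; its y axis runs along the row, x across it. The ledge is 80 mm wide and 12 mm high. Fixed
- mark_c: round black rubber disc, 60 mm across, 2 mm thick, with a white dot at its centre, glued on the wooden ledge; one of three in a straight row 80 mm apart centre to centre (which end mark is next to the green block varies). Origin: centre of its underside, so things stand 2 mm above it, 14 mm above the bench; its y axis runs along the row, x across it. The ledge is 80 mm wide and 12 mm high. Fixed
- green_block: green painted end block, 70 x 16 x 30 mm high, on the ledge at one end of the row, 48 mm from the centre of the nearest mark; it tells at which end the row begins (a like block in black stands at the other end). Origin: centre of its underside, 12 mm above the bench. Fixed
There are look-alikes about, which are no part of the job. Leave any yellow look-alike of the part that bears red_tin_mid alone.

How it is judged (in metres and radians):
At the end, for the whole second after the job is handed in: Each supply stands on its own mark, its centre within 12 mm of the mark's centre, upright (within 0.1 rad), its foot on the mark (height within 5 mm) and at rest: from the green block on, blue and white carton, dropper bottle, red tin (((horizontal distance between green_block and mark_a below 0.1 m and horizontal distance between blue_pack_mid and mark_a below 0.012 m and horizontal distance between dropper_mid and mark_b below 0.012 m and horizontal distance between red_tin_mid and mark_c below 0.012 m) or (horizontal distance between green_block and mark_c below 0.1 m and horizontal distance between blue_pack_mid and mark_c below 0.012 m and horizontal distance between dropper_mid and mark_b below 0.012 m and horizontal distance between red_tin_mid and mark_a below 0.012 m)) and angle between each of blue_pack_mid, dropper_mid, red_tin_mid's own z axis and vertical below 0.1 rad and height (world z) of blue_pack_mid between 0.024 and 0.034 m and linear speed of each of blue_pack, dropper, red_tin below 0.02 m/s and height (world z) of dropper_mid between 0.059 and 0.069 m and height (world z) of red_tin_mid between 0.0775 and 0.0875 m); the robot touches nothing.
It fails at once if a supply is tipped over (leans more than 0.8 rad) (angle between any of blue_pack_mid, dropper_mid, red_tin_mid's own z axis and vertical above 0.8 rad).
It also fails if it takes over 93 s, if anything falls off the work surface, if the arm or the gripper's body presses on something with over 40 N, if the wrist force passes 120 N, or if a joint passes its speed limit or range.

## Working session

There is one attempt and no reset: what is moved stays moved. The work goes in short steps, Python scripts to look and compute and a tool call to move; the robot and the scene stay as the last step left them, time stands still between calls to the robot, and variables do not carry over. Pictures are saved under pics/ and viewed, at most 14 in all, crops included, and the job is handed in when it is done.

Besides the shell and the picture viewer there is one more tool, called after "Emit:" in YAML: its name, and indented under it one key for each argument. carry_out: Moves the arm, as the interface text tells. Its arguments: {"type":"object","properties":{"rows":{"type":"array"}},"required":["rows"]}

```bash
ls; mkdir -p pics
cat > h.py <<'E'
import numpy as np, cv2
from bench import arm
def snap(n):
    c=arm.calibration(n); p,d=arm.get_image(n); return c,p,d
def save(p,f): cv2.imwrite('pics/'+f,cv2.cvtColor(np.ascontiguousarray(p),cv2.COLOR_RGB2BGR))
def rays(c,uv):
    uv=np.atleast_2d(np.float64(uv)); K=np.array(c['mtx'])
    d=(uv-[K[0,2],K[1,2]])/[K[0,0],K[1,1]]; s=d.copy()
    for _ in range(20): s=d/(1+c['k1']*(s**2).sum(1,keepdims=True))
    T=np.array(c['cam_to_world']); v=np.c_[s[:,0],-s[:,1],-np.ones(len(s))]
    return T[:3,3], v@T[:3,:3].T
def onplane(c,uv,z):
    o,v=rays(c,uv); return o+v*((z-o[2])/v[:,2:3])
def cloud(c,d):
    h,w=d.shape; u,v=np.meshgrid(np.arange(w),np.arange(h))
    o,r=rays(c,np.c_[u.ravel(),v.ravel()]); P=o+r*d.reshape(-1,1); P[d.ravel()==0]=np.nan
    return P.reshape(h,w,3)
E
python3 - <<'E'
from h import *
s=arm.read_state(); print(s['clock'],s['position'],s['ee_rot'])
for n in ['top','side','wrist']:
    c,p,d=snap(n); save(p,n+'0.png'); np.savez('/tmp/%s0.npz'%n,p=p,d=d,**{k:np.array(v) for k,v in c.items()})
    print(n,np.round(np.array(c['cam_to_world']),3).tolist(),c['mtx'],c['k1'],(d>0).mean())
E
```

```text
pics
0.0 [ 248.97028104 -573.0473166   403.6145116 ] [-2.03388507e-01  9.79097498e-01  1.06172702e-03 -2.79497455e-04]
top [[0.022, 0.985, -0.172, 394.338], [-1.0, 0.018, -0.02, -5.159], [-0.017, 0.172, 0.985, 986.368], [0.0, 0.0, 0.0, 1.0]] [[385.38941816   0.         321.39287628]
 [  0.         385.38941816 192.39375432]
 [  0.           0.           1.        ]] -0.0725578636847989 0.99598828125
side [[-0.996, 0.063, -0.069, 458.977], [-0.093, -0.672, 0.735, 877.331], [-0.0, 0.738, 0.674, 870.179], [0.0, 0.0, 0.0, 1.0]] [[459.77697281   0.         310.02842105]
 [  0.         459.77697281 194.15383124]
 [  0.           0.           1.        ]] -0.08733726476820697 0.99612890625
wrist [[-0.399, -0.884, -0.245, 187.885], [0.917, -0.384, -0.109, -596.852], [0.002, -0.268, 0.963, 373.587], [0.0, 0.0, 0.0, 1.0]] [[332.5254875    0.         324.31713526]
 [  0.         332.5254875  196.44289163]
 [  0.           0.           1.        ]] -0.044640270374461395 0.9962109375
```

View pics/top0.png

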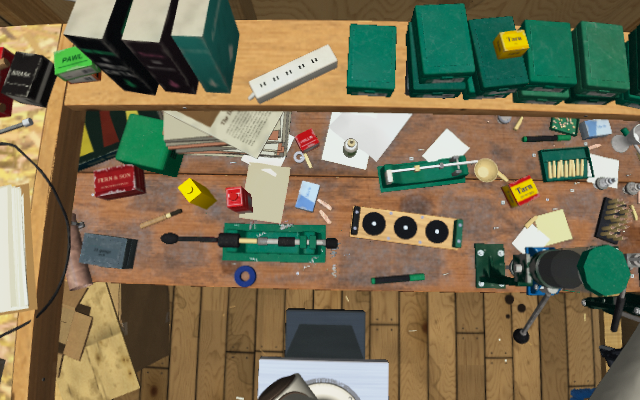

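View pics/side0.png

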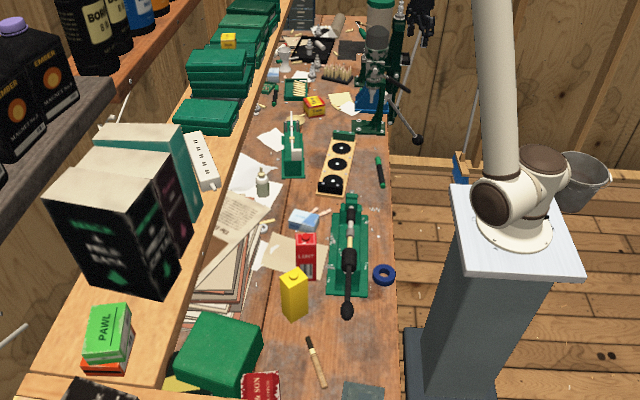

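In the top view, the ledge marks are at (373,223), (405,227) and (437,231). The green block is on the right at (457,233) and the black one on the left. There are four things that could be supplies:
- **Red tin:** at (237,197); it is red and tall in the side view at (306,258).
- **Yellow look-alike:** at (195,193), to be left alone.
- **Carton:** at (308,194). The red box at (306,138) is flat and so no tin.
- **Dropper:** at (350,147).

I'll check these in a crop and measure.

Run:
```python
from h import *
z=np.load('/tmp/top0.npz'); p,d=z['p'],z['d']; c={k:z[k] for k in('mtx','k1','cam_to_world')}
P=cloud(c,d); np.save('/tmp/P.npy',P)
save(cv2.resize(p[120:270,210:470],(780,450),interpolation=cv2.INTER_CUBIC),'crop0.png')
hsv=cv2.cvtColor(p,cv2.COLOR_RGB2HSV)
def at(n,u,v): print(n,np.round(P[v,u]))
for n,u,v in[('tin',237,192),('tinb',237,205),('drop',350,145),('cart',308,192),('redbox',306,137),('yel',195,188),('bench',330,260),('ledge',390,238),('lathe',300,235),('booklet',268,190),('vice',430,176)]: at(n,u,v)
# marks: dark blobs within ledge
g=p.max(2); m=(g<60).astype(np.uint8)
n,l,st,ce=cv2.connectedComponentsWithStats(m)
for i in range(1,n):
    x,y=ce[i]
    if 350<x<460 and 205<y<245 and st[i,4]>100: print('dark',ce[i],st[i],onplane(c,ce[i],14).round(1))
for (u,v) in[(373,223),(405,227),(437,231)]:
    w=g[v-5:v+6,u-5:u+6].astype(float); w=np.clip(w-100,0,None); yy,xx=np.mgrid[v-5:v+6,u-5:u+6]
    print('dot',onplane(c,[(w*xx).sum()/w.sum(),(w*yy).sum()/w.sum()],14).round(1))
```

```text
tin [541. 204. 129.]
tinb [511. 202. 129.]
drop [671. -54.  81.]
cart [561.  48.  34.]
redbox [705.  57.  34.]
yel [548. 302. 131.]
bench [393. -11.  -1.]
ledge [ 451. -160.   13.]
lathe [452.  64.  40.]
booklet [568. 153.  11.]
vice [ 608. -261.   31.]
dark [354.77941176 219.91911765] [351 206   9  28 136] [[494.7 -71.4  14. ]]
dark [373.46256684 223.14438503] [363 212  22  23 374] [[ 487.4 -118.6   14. ]]
dark [405.02710027 227.23577236] [394 217  23  22 369] [[ 478.5 -198.3   14. ]]
dark [436.45355191 231.26502732] [426 221  22  22 366] [[ 469.7 -277.9   14. ]]
dot [[ 487.4 -119.    14. ]]
dot [[ 478.7 -198.9   14. ]]
dot [[ 470.2 -278.2   14. ]]
```

View pics/crop0.png

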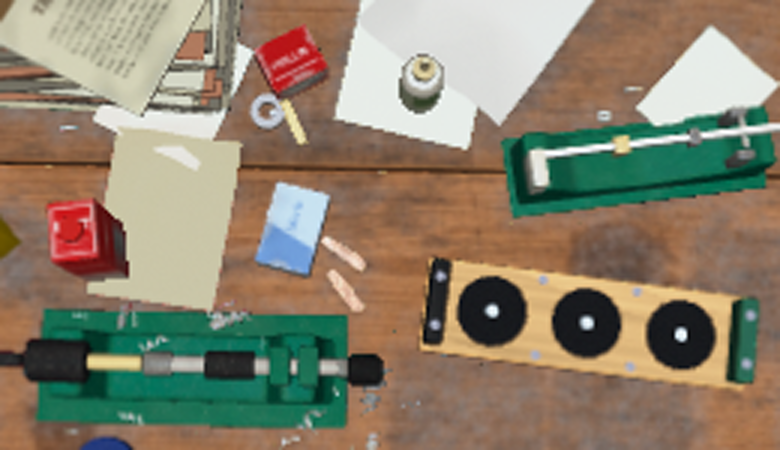

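The crop confirms it. The tin is at crop (80,235), a tall red block with a red cap. The carton is at (293,228), the dropper at (422,82), and the marks are at (492,310), (587,323) and (680,334) with green on the right.

Run:
```python
from h import *
z=np.load('/tmp/top0.npz'); p,d=z['p'],z['d']; c={k:z[k] for k in('mtx','k1','cam_to_world')}; P=np.load('/tmp/P.npy')
def rect(n,box,lo,hi,zt):
    x0,x1,y0,y1=box; m=np.zeros(d.shape,np.uint8)
    q=P[y0:y1,x0:x1]; m[y0:y1,x0:x1]=((q[...,2]>lo)&(q[...,2]<hi))
    k,l,st,ce=cv2.connectedComponentsWithStats(m); i=1+np.argmax(st[1:,4]); v,u=np.nonzero(l==i)
    # pixel corners -> outline on plane
    uv=np.r_[np.c_[u-.5,v-.5],np.c_[u+.5,v-.5],np.c_[u-.5,v+.5],np.c_[u+.5,v+.5]]
    W=onplane(c,uv,zt)[:,:2].astype(np.float32); r=cv2.minAreaRect(W)
    print(n,len(u),'z',np.nanmedian(P[v,u,2]).round(1),'mean',onplane(c,np.c_[u,v],zt)[:,:2].mean(0).round(1),'rect',np.round(r[0],1),np.round(r[1],1),round(r[2],1))
rect('carton',(290,325,175,215),20,45,30)
rect('tin',(220,252,180,216),118,140,128)
rect('yellow',(175,215,170,212),118,145,128)
rect('dropbody',(335,365,130,165),62,130,70)
rect('dropnoz',(335,365,130,165),84,130,95)
rect('dropall',(335,365,130,165),20,130,70)
s=np.load('/tmp/side0.npz'); c2={k:s[k] for k in('mtx','k1','cam_to_world')}; P2=cloud(c2,s['d']); p2=s['p']
for n,(X,Y),R,lo in[('dropper',(671,-54),40,20),('tin',(525,200),45,20),('carton',(558,47),50,8)]:
    q=P2.reshape(-1,3); k=(abs(q[:,0]-X)<R)&(abs(q[:,1]-Y)<R)&(q[:,2]>lo); q=q[k]
    print(n,k.sum(),np.percentile(q,[1,10,50,90,99],axis=0).round(0).tolist())
# neighbours near the dropper in top cloud
q=P.reshape(-1,3)
for n,X,Y,R in[('dropper',672,-54,110),('tin',528,202,95),('carton',555,48,90)]:
    k=(np.hypot(q[:,0]-X,q[:,1]-Y)<R)&(q[:,2]>15); r=q[k]; 
    H,ex,ey=np.histogram2d(r[:,0],r[:,1],bins=[np.arange(X-R,X+R+1,20),np.arange(Y-R,Y+R+1,20)],weights=None)
    print(n);print(H.astype(int))
```

```text
carton 513 z 31.0 mean [551.6  49.9] rect [551.8  50. ] [49.9 73.6] 76.6
tin 342 z 129.3 mean [529.8 210.4] rect [530.1 210.5] [50.3 40.9] 7.4
yellow 348 z 129.2 mean [543.7 314.7] rect [543.8 314.7] [54.7 41.1] 41.8
dropbody 140 z 68.4 mean [675.6 -55.6] rect [675.4 -55.8] [36.  34.6] 0.6
dropnoz 16 z 90.8 mean [676.  -55.9] rect [676.5 -55.5] [12.5 12.1] 1.0
dropall 545 z 48.3 mean [685.9 -59.5] rect [680.7 -53.6] [66.9 74.6] 1.0
dropper 350 [[660.0, -92.0, 20.0], [663.0, -72.0, 31.0], [677.0, -46.0, 50.0], [704.0, -37.0, 79.0], [710.0, -33.0, 98.0]]
tin 828 [[507.0, 194.0, 23.0], [511.0, 209.0, 44.0], [527.0, 228.0, 104.0], [546.0, 232.0, 129.0], [551.0, 234.0, 138.0]]
carton 549 [[514.0, 2.0, 9.0], [522.0, 32.0, 12.0], [550.0, 60.0, 29.0], [579.0, 77.0, 32.0], [589.0, 82.0, 33.0]]
dropper
[[  0   0   0   0   0   0   0   0   0   0   0]
 [  0   0   0   0   0   0   0   0   0   0   0]
 [  7  46   0   0   0   0   0   0   0   0   0]
 [ 14  16   3   0   0   0   0   0   0   0   1]
 [  0  19  46  13   2  36   0   0   0   0   0]
 [  6  54  53  56  60  95  28   0   0   0  22]
 [ 37  54  49 
[... 155 characters left out ...]
9  92  72  27   0]
 [  0   0  20  77 123 125 118  46   9   0   0]]
tin
[[  0   0  17  48  79  69  38   2   0]
 [  0  11  30  25  35  30  19   0   0]
 [  0   0   0   0   9   0   1   0   0]
 [  0   0   0   0  70  80   0   0   0]
 [  0   0   0   0 138  80   6   0   0]
 [  0   0   0   0 126  65  15   0   0]
 [  0   0   0   4  15   0   0   0   0]
 [  0   0   3  18  14   0   0   0   0]
 [  0   3  25  40  23   2   0   0   0]]
carton
[[ 0  0  0  0  0  0  3  0  0]
 [ 0  0  1  0  0  0  0  4  0]
 [ 0  0  0  8 34 15  0  0  0]
 [ 0  1  1 28 63 61  2  0  0]
 [ 0  0  0 45 60 48  0  0  0]
 [ 0  0  0 46 62 34  0  0  0]
 [ 0  0  0  1  8  6  0  0  0]
 [ 0  0  0  0  0  0  0 26  0]
 [ 0  0  0  0  1  0  1  2  0]]
```

Run:
```python
from h import *
P=np.load('/tmp/P.npy').reshape(-1,3); P=P[~np.isnan(P[:,0])]
s=np.load('/tmp/side0.npz'); c2={k:s[k] for k in('mtx','k1','cam_to_world')}; Q=cloud(c2,s['d']).reshape(-1,3); Q=Q[~np.isnan(Q[:,0])]
def grid(A,xs,ys,f):
    st=xs[1]-xs[0]
    print('x\\y  '+' '.join('%4d'%y for y in ys))
    for x in xs[::-1]:
        r=[]
        for y in ys:
            k=(abs(A[:,0]-x)<=st/2)&(abs(A[:,1]-y)<=st/2); r.append('%4d'%f(A[k,2]) if k.sum()>2 else '   .')
        print('%4d '%x+' '.join(r))
print('top max');grid(P,np.arange(150,850,50),np.arange(350,-800,-50),lambda a:np.percentile(a,97))
print('side max');grid(Q,np.arange(150,850,50),np.arange(350,-800,-50),lambda a:np.percentile(a,97))
print('dropper area');grid(P,np.arange(640,760,10),np.arange(30,-140,-10),np.median)
```

```text
top max
x\y   350  300  250  200  150  100   50    0  -50 -100 -150 -200 -250 -300 -350 -400 -450 -500 -550 -600 -650 -700 -750
 800  423  406  412  411  238  242  242  241  255  255  335  337  337  318  334  322  301  301  301  301  286   29   32
 750  406  406  412  411  242  241  239  208  254  254  332  337  336  301  301  300  301  300  301  300  280  215   33
 700  206  205  206  205  223  205  206  206  206  206  277  283  206  206  206  206  206  206  206  206  206  204   10
 650  157  157  163  164  164  150   34   12   79   61   62   38   36   88   89   23   22    4   18   25   26   19    9
 600    4    3    3   21  162   18   32    4    4    3   98   90   89   85   64   22   49   51   17   17   18   67   25
 550  131  137  130  138   12    8   33   13    4   12    7    4    4    4    4    3   49   51   48    7    4    5   54
 500    4  128  125  130   11   17   31   13   44   43   17   17   16   41   43    4    4   12   12   10    4   45   56
 450  111  103  104  103   96   98  103   95   44   17   16   17   17   44   43   11   11   27   21    9   10   48   52
 400  103   
[... 2999 characters left out ...]
    6    6    6    7   44   42   41   40   41   41   40   39   37   34
 700   34    1    0    6    6    6    6   46   46   45   46   45   46   44   42   39   36
 690   22    0    7    6    7    7    6    7   64   62   57   51   51   50   47   42   37
 680    0    1    9    8    8    7    7   63   82   84   66   54   54   54   49   44   40
 670    0    0   10    9    8    7    6   32   67   74   57   10   10   55   51   46   42
 660    1    1   10    9    8    9    8    7   35   37    8    8    9   12   51   47   42
 650    0    0    1    6    7    9    9    8    7    8    8    8    8   10    2   45    3
 640    0    0    0    1    0    0    2    2    6    6    7    8    8    8    0    1    2
```

View pics/wrist0.png

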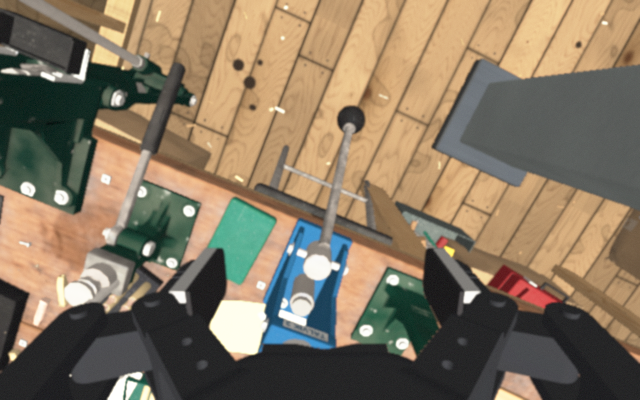

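The wrist view shows only the vice and drill area under the start pose. Near the dropper there is a paper pile about 50 mm high on its right and behind it, plus a shelf edge at x≈715. I'll look closer at that.

Run:
```python
from h import *
z=np.load('/tmp/top0.npz'); s=np.load('/tmp/side0.npz')
a=cv2.resize(z['p'][105:185,320:420],(400,320),interpolation=cv2.INTER_CUBIC)
b=cv2.resize(s['p'][140:220,215:315],(400,320),interpolation=cv2.INTER_CUBIC)
save(np.hstack([a,b]),'dz.png')
P=np.load('/tmp/P.npy')
print('heights top, rows 120-166, cols 334-392');print('     ',list(range(334,394,3)))
for v in range(118,168,3): print(v,P[v,334:394:3,2].astype(int).tolist())
for uv in[(340,119),(350,119),(365,119),(350,114),(350,108)]: print(uv,P[uv[1],uv[0]].round())
for v in range(104,120): print(v,P[v,345].round(),end=';')
```

```text
heights top, rows 120-166, cols 334-392
      [334, 337, 340, 343, 346, 349, 352, 355, 358, 361, 364, 367, 370, 373, 376, 379, 382, 385, 388, 391]
118 [9, 42, 37, 31, 31, 23, 22, 20, 15, 26, 19, 21, 21, 22, 20, 23, 23, 20, 25, 25]
121 [46, 43, 43, 34, 33, 24, 25, 24, 22, 20, 22, 24, 24, 24, 26, 22, 22, 23, 23, 23]
124 [52, 49, 42, 37, 32, 26, 27, 27, 24, 27, 29, 27, 26, 24, 27, 25, 26, 23, 22, 23]
127 [52, 49, 43, 40, 37, 31, 31, 31, 30, 29, 28, 28, 31, 32, 28, 28, 27, 25, 26, 26]
130 [52, 47, 46, 41, 38, 36, 33, 32, 34, 33, 34, 31, 32, 32, 28, 26, 30, 29, 27, 25]
133 [4, 49, 45, 41, 41, 39, 33, 35, 37, 37, 36, 41, 38, 34, 34, 32, 29, 32, 26, 26]
136 [2, 5, 48, 46, 43, 42, 44, 45, 43, 43, 41, 43, 42, 38, 38, 34, 30, 30, 26, 26]
139 [4, 4, 3, 3, 49, 65, 101, 47, 48, 46, 46, 46, 42, 42, 38, 35, 31, 33, 29, 28]
142 [7, 8, 7, 4, 68, 85, 87, 72, 51, 53, 54, 51, 46, 44, 42, 39, 34, 30, 29, 27]
145 [7, 7, 6, 5, 69, 79, 81, 68, 59, 54, 56, 54, 53, 47, 46, 40, 37, 34, 29, 4]
148 [8, 7, 9, 36, 63, 67, 71, 66, 9, 61, 62, 55, 54, 49, 43, 41, 36, 31, 2, 0]
151 [7, 6, 10, 18, 51, 63, 60, 54, 6, 7,
[... 174 characters left out ...]
 -1, 1, 0, 0]
160 [9, 10, 11, 10, 7, 8, 8, 7, 8, 7, 8, 9, 1, 0, 51, -4, -2, 2, 1, 1]
163 [-2, 0, 12, 11, 5, 6, 7, 6, 9, 11, 7, 8, 0, 0, 2, 1, 1, 2, 1, 0]
166 [0, 0, 0, 0, -1, 3, 6, 5, 9, 10, 9, 1, 3, 3, 0, 9, 6, 66, 65, 61]
(340, 119) [752. -30.  42.]
(350, 119) [758. -56.  26.]
(365, 119) [761. -96.  22.]
(350, 114) [774. -57.  21.]
(350, 108) [720. -47. 193.]
104 [725. -36. 204.];105 [722. -36. 206.];106 [720. -36. 205.];107 [721. -36. 197.];108 [721. -37. 190.];109 [721. -37. 185.];110 [721. -37. 179.];111 [720. -37. 175.];112 [778. -43.  25.];113 [775. -43.  27.];114 [772. -43.  26.];115 [769. -43.  27.];116 [765. -43.  29.];117 [762. -43.  30.];118 [759. -43.  30.];119 [756. -43.  32.];
```

View pics/dz.png

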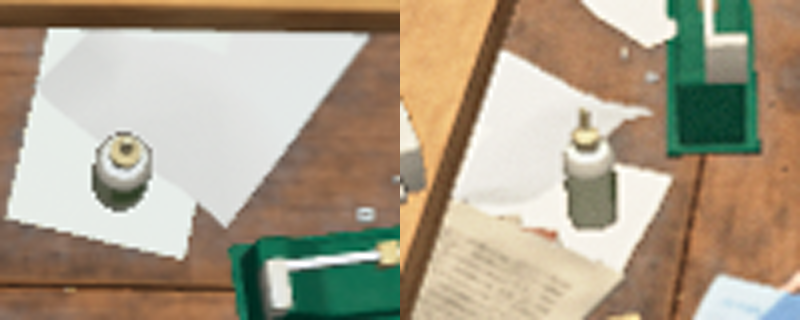

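Run:
```python
from h import *
P=np.load('/tmp/P.npy')
B=np.array([675.6,-55.7])
# front edge of raised sheet: per column, the lowest row with z>28 (not bottle)
E=[]
for u in list(range(336,343))+list(range(359,384)):
    v=[v for v in range(118,166) if 28<P[v,u,2]<75]; v=max(v); E.append((u,v,*P[v,u].round()))
E=np.array(E)
for a in [90,75,65,60,55,50,40]:
    t=np.deg2rad(a); dcl=np.array([np.cos(t),np.sin(t)]); n=np.array([np.sin(t),-np.cos(t)])
    r=E[:,2:4]-B; s=r@dcl; l=r@n
    k=(abs(s)<60)&(abs(s)>15); i=np.argsort(s[k])
    print(a,'along',s[k][i].astype(int)[::2],'side',l[k][i].astype(int)[::2])
print(E[::3].astype(int).tolist())
```

```text
90 along [-57 -52 -46 -41 -36 -31 -26 -22  22  27  33] side [-28 -27 -23 -19 -14 -12  -9  -5  25  31  33]
75 along [-57 -50 -44 -38 -33 -27 -22  28  34  41] side [-13 -10  -8  -4  -4  -2   0  18  23  23]
65 along [-59 -51 -45 -39 -33 -27 -22  31  38  44] side [-2 -1  0  2  1  2  4 13 16 16]
60 along [-59 -51 -45 -38 -33 -27 -22  32  39  45] side [ 2  2  3  5  4  4  6 10 13 12]
55 along [-58 -51 -45 -38 -32 -27 -21  33  40  46] side [7 7 7 8 7 7 8 7 9 8]
50 along [-59 -54 -47 -40 -35 -30 -22  30  37  43  50] side [15 12 12 13 10  9 10  3  5  3  4]
40 along [-58 -54 -47 -41 -34 -29 -24 -18  34  41  47] side [25 22 20 19 18 15 13 13 -1 -1 -4]
[[336, 133, 711, -20, 52], [339, 135, 707, -28, 48], [342, 138, 698, -35, 49], [361, 149, 666, -82, 63], [364, 151, 661, -90, 66], [367, 153, 656, -97, 63], [370, 156, 650, -105, 60], [373, 158, 647, -113, 53], [376, 161, 640, -121, 50], [379, 157, 652, -130, 42], [382, 154, 661, -138, 40]]
```

```bash
cat > plan.py <<'E'
# plan(waypoints): each (x,y,z of grasp point, closing deg, tilt deg, opening mm, rows for that leg)
import numpy as np, json, os
from scipy.spatial.transform import Rotation as R, Slerp
F='/tmp/cmd.json'
def pose(x,y,z,a,t):
    a,t=np.deg2rad([a,t]); yy=np.array([np.cos(a),np.sin(a),0]); x0=np.array([-np.sin(a),np.cos(a),0])
    zz=-x0*np.sin(t)+np.array([0,0,-np.cos(t)]); M=np.c_[np.cross(yy,zz),yy,zz]
    return np.array([x,y,z])-155*zz, R.from_matrix(M)
def cur():
    if os.path.exists(F): j=json.load(open(F)); return np.array(j['p']),R.from_quat(j['q'])
    return np.array([249.029,-573.223,404.712]),R.from_quat([-0.2034,0.9791,0,0])
def plan(wps):
    p0,r0=cur(); p,r=p0,r0; rows=[]
    for *w,op,n in wps:
        p1,r1=pose(*w); S=Slerp([0,1],R.concatenate([r,r1]))
        for i in range(1,n+1):
            f=i/n; d=r0.inv().apply(p+(p1-p)*f-p0)/200; v=(r0.inv()*S(f)).as_rotvec()/np.pi
            rows.append([*d.round(3),*v.round(3),round(op/42.5-1,2)])
        print('leg mm/row %.0f deg/row %.1f'%(np.linalg.norm(p1-p)/n,np.rad2deg((r.inv()*r1).magnitude())/n)); p,r=p1,r1
    L=np.array(rows); assert len(L)<=12,len(L)
    if abs(L).max()>1: print('!! out of range',abs(L).max(0))
    print('['+','.join('['+','.join('%g'%(v+0) for v in w)+']' for w in rows)+']')
    e=L[-1]; json.dump(dict(p=(p0+r0.apply(e[:3]*200)).tolist(),q=(r0*R.from_rotvec(e[3:6]*np.pi)).as_quat().tolist()),open(F,'w'))
def check():
    from bench import arm
    s=arm.read_state(); p,r=cur(); print('t',round(s['clock'],2),'err mm',(np.array(s['position'])-p).round(1),'deg',np.rad2deg((r.inv()*R.from_quat(s['ee_rot'])).magnitude()).round(2),'w',s['gripper_width'],'q',np.round(s['joints'],2),'F',np.round(s['contact_force'],1))
E
python3 - <<'E'
from plan import *
p,r=cur(); 
plan([(170,-400,480,113.5,0,84,6)])
E
```

```text
leg mm/row 50 deg/row 0.0
!! out of range [0.017 0.952 1.151 0.    0.    0.    0.98 ]
[[0.003,0.159,-0.192,0,0,0,0.98],[0.006,0.317,-0.384,0,0,0,0.98],[0.009,0.476,-0.576,0,0,0,0.98],[0.012,0.635,-0.768,0,0,0,0.98],[0.015,0.793,-0.96,0,0,0,0.98],[0.017,0.952,-1.151,0,0,0,0.98]]
```

```bash
rm /tmp/cmd.json; python3 -c "
from plan import *
plan([(170,-400,445,113.5,0,84,6)])"
```

```text
leg mm/row 45 deg/row 0.0
[[0.003,0.159,-0.163,0,0,0,0.98],[0.006,0.317,-0.325,0,0,0,0.98],[0.009,0.476,-0.488,0,0,0,0.98],[0.012,0.635,-0.651,0,0,0,0.98],[0.015,0.793,-0.814,0,0,0,0.98],[0.017,0.952,-0.976,0,0,0,0.98]]
```

Emit:
carry_out:
  rows:
    - [0.003,0.159,-0.163,0,0,0,0.98]
    - [0.006,0.317,-0.325,0,0,0,0.98]
    - [0.009,0.476,-0.488,0,0,0,0.98]
    - [0.012,0.635,-0.651,0,0,0,0.98]
    - [0.015,0.793,-0.814,0,0,0,0.98]
    - [0.017,0.952,-0.976,0,0,0,0.98]
    - [0.017,0.952,-0.976,0,0,0,0.98]

```text
clock: 1.02
position: [168.6, -398.2, 603.6]
ee_rot: [-0.204, 0.979, -0.004, 0.002]
contact_force: [0.7, -1.6, -0.1]
gripper_width: 84.7
grasp_force: 0.0
```

```bash
python3 -c "
from plan import *
check()
plan([(320,-235,460,125,0,84,5)])"
```

```text
t 1.02 err mm [-1.5  1.7  3.7] deg 0.48 w 84.72521421088396 q [-0.79 -0.04 -0.03  0.   -1.57 -0.37] F [ 0.7 -1.6 -0.1]
leg mm/row 45 deg/row 2.3
!! out of range [1.016 0.458 0.075 0.    0.    0.064 0.98 ]
[[-0.203,0.092,-0.015,0,0,-0.013,0.98],[-0.406,0.183,-0.03,0,0,-0.026,0.98],[-0.61,0.275,-0.045,0,0,-0.038,0.98],[-0.813,0.366,-0.06,0,0,-0.051,0.98],[-1.016,0.458,-0.075,0,0,-0.064,0.98]]
```

```bash
sed -i "s/    if abs(L).max()>1: .*/    assert abs(L).max()<=1, abs(L).max(0)/" plan.py
cat > undo.py <<'E'
E
python3 -c "
from plan import *
p0,r0=np.array([249.029,-573.223,404.712]),R.from_quat([-0.2034,0.9791,0,0])
json.dump(dict(p=(p0+r0.apply(np.array([0.017,0.952,-0.976])*200)).tolist(),q=r0.as_quat().tolist()),open(F,'w'))
check()
plan([(315,-235,460,125,0,84,5)])"; rm undo.py
```

```text
t 1.02 err mm [-1.5  1.7  3.7] deg 0.48 w 84.72521421088396 q [-0.79 -0.04 -0.03  0.   -1.57 -0.37] F [ 0.7 -1.6 -0.1]
leg mm/row 44 deg/row 2.3
[[-0.199,0.094,-0.015,0,0,-0.013,0.98],[-0.397,0.187,-0.03,0,0,-0.026,0.98],[-0.596,0.281,-0.045,0,0,-0.038,0.98],[-0.794,0.374,-0.06,0,0,-0.051,0.98],[-0.993,0.468,-0.075,0,0,-0.064,0.98]]
```

Emit:
carry_out:
  rows:
    - [-0.199,0.094,-0.015,0,0,-0.013,0.98]
    - [-0.397,0.187,-0.03,0,0,-0.026,0.98]
    - [-0.596,0.281,-0.045,0,0,-0.038,0.98]
    - [-0.794,0.374,-0.06,0,0,-0.051,0.98]
    - [-0.993,0.468,-0.075,0,0,-0.064,0.98]

```text
clock: 1.65
position: [316.1, -233.9, 613.9]
ee_rot: [-0.301, 0.954, 0.001, -0.001]
contact_force: [-0.2, 0.2, -0.1]
gripper_width: 84.7
grasp_force: 0.0
```

```bash
python3 -c "
from plan import *
check()
plan([(440,-80,330,145,0,84,6)])"
```

```text
t 1.65 err mm [ 1.2  1.1 -1.1] deg 0.14 w 84.659201146916 q [-0.22 -0.11 -0.07 -0.   -1.61 -0.74] F [-0.2  0.2 -0.1]
leg mm/row 40 deg/row 3.3
[[-0.159,0.046,0.108,0,0,-0.019,0.98],[-0.319,0.092,0.217,0,0,-0.037,0.98],[-0.478,0.138,0.325,0,0,-0.056,0.98],[-0.638,0.184,0.433,0,0,-0.074,0.98],[-0.797,0.23,0.541,0,0,-0.093,0.98],[-0.957,0.276,0.65,0,0,-0.111,0.98]]
```

Emit:
carry_out:
  rows:
    - [-0.159,0.046,0.108,0,0,-0.019,0.98]
    - [-0.319,0.092,0.217,0,0,-0.037,0.98]
    - [-0.478,0.138,0.325,0,0,-0.056,0.98]
    - [-0.638,0.184,0.433,0,0,-0.074,0.98]
    - [-0.797,0.23,0.541,0,0,-0.093,0.98]
    - [-0.957,0.276,0.65,0,0,-0.111,0.98]

```text
clock: 2.4
position: [440.8, -79.0, 482.9]
ee_rot: [-0.462, 0.887, 0.001, -0.001]
contact_force: [0.2, -0.7, 0.5]
gripper_width: 84.6
grasp_force: 0.0
```

```bash
python3 -c "
from plan import *
check()
plan([(551.7,50,180,166.6,0,84,7)])"
```

```text
t 2.4 err mm [ 0.7  1.  -2. ] deg 0.17 w 84.61142202100547 q [ 0.19  0.02 -0.26 -0.   -1.29 -0.8 ] F [ 0.2 -0.7  0.5]
leg mm/row 33 deg/row 3.1
[[-0.122,-0.012,0.107,0,0,-0.017,0.98],[-0.244,-0.024,0.214,0,0,-0.034,0.98],[-0.365,-0.036,0.321,0,0,-0.051,0.98],[-0.487,-0.048,0.428,0,0,-0.069,0.98],[-0.609,-0.06,0.535,0,0,-0.086,0.98],[-0.731,-0.072,0.642,0,0,-0.103,0.98],[-0.852,-0.084,0.75,0,0,-0.12,0.98]]
```

Emit:
carry_out:
  rows:
    - [-0.122,-0.012,0.107,0,0,-0.017,0.98]
    - [-0.244,-0.024,0.214,0,0,-0.034,0.98]
    - [-0.365,-0.036,0.321,0,0,-0.051,0.98]
    - [-0.487,-0.048,0.428,0,0,-0.069,0.98]
    - [-0.609,-0.06,0.535,0,0,-0.086,0.98]
    - [-0.731,-0.072,0.642,0,0,-0.103,0.98]
    - [-0.852,-0.084,0.75,0,0,-0.12,0.98]
    - [-0.852,-0.084,0.75,0,0,-0.12,0.98]
    - [-0.852,-0.084,0.75,0,0,-0.12,0.98]

```text
clock: 3.52
position: [551.5, 49.7, 334.4]
ee_rot: [-0.619, 0.785, 0.0, -0.001]
contact_force: [-0.3, -0.2, 1.0]
gripper_width: 83.9
grasp_force: 0.0
```

Run:
```python
from plan import *
from h import *
check()
c,p,d=snap('wrist'); save(p,'w1.png'); P=cloud(c,d)
for n,hh in (('carton',(22,42)),):
    m=((P[...,2]>hh[0])&(P[...,2]<hh[1])&(np.hypot(P[...,0]-552,P[...,1]-50)<60)).astype(np.uint8)
    k,l,st,ce=cv2.connectedComponentsWithStats(m); i=1+np.argmax(st[1:,4]); v,u=np.nonzero(l==i)
    W=onplane(c,np.c_[u,v],30)[:,:2].astype(np.float32); r=cv2.minAreaRect(W); print(n,len(u),np.median(P[v,u,2]),r)
```

```text
t 3.52 err mm [-0.2 -0.2 -0.5] deg 0.09 w 83.94576003482359 q [ 0.38  0.33 -0.27  0.   -0.98 -0.62] F [-0.3 -0.2  1. ]
carton 4447 30.692488016315906 ((554.2752685546875, 52.004486083984375), (47.21080780029297, 70.10208129882812), 76.55221557617188)
```

View pics/w1.png

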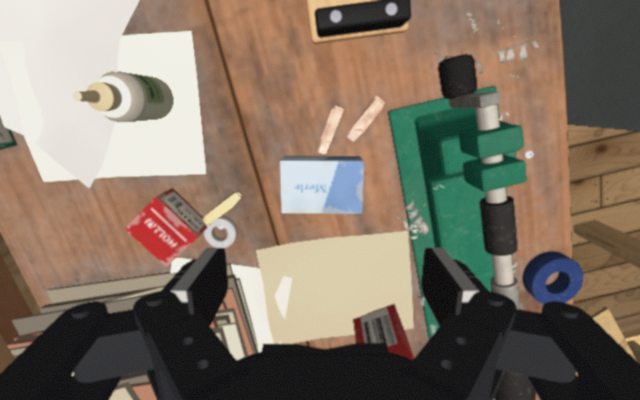

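Wrist view: carton at (322,185) square to the fingers, and its size comes out at 47 x 70 mm. I'll use the mean of the two measured centres, (553,51), and descend.

```bash
python3 -c "
from plan import *
plan([(553,51,60,166.6,0,85,4),(553,51,18,166.6,0,85,4)])"
```

```text
leg mm/row 30 deg/row 0.0
leg mm/row 10 deg/row 0.0
[[-0.002,-0.001,0.15,0,0,0,1],[-0.003,-0.003,0.3,0,0,0,1],[-0.005,-0.004,0.45,0,0,0,1],[-0.007,-0.005,0.6,0,0,0,1],[-0.007,-0.005,0.652,0,0,0,1],[-0.007,-0.005,0.705,0,0,0,1],[-0.007,-0.005,0.757,0,0,0,1],[-0.007,-0.005,0.81,0,0,0,1]]
```

Emit:
carry_out:
  rows:
    - [-0.002,-0.001,0.15,0,0,0,1]
    - [-0.003,-0.003,0.3,0,0,0,1]
    - [-0.005,-0.004,0.45,0,0,0,1]
    - [-0.007,-0.005,0.6,0,0,0,1]
    - [-0.007,-0.005,0.652,0,0,0,1]
    - [-0.007,-0.005,0.705,0,0,0,1]
    - [-0.007,-0.005,0.757,0,0,0,1]
    - [-0.007,-0.005,0.81,0,0,0,1]
    - [-0.007,-0.005,0.81,0,0,0,1]

```text
clock: 4.7
position: [552.7, 51.0, 172.2]
ee_rot: [-0.62, 0.785, 0.0, -0.001]
contact_force: [0.5, -1.1, 0.5]
gripper_width: 85.2
grasp_force: 0.0
```

Emit:
carry_out:
  rows:
    - [0,0,0,0,0,0,0.3]
    - [0,0,0,0,0,0,0.3]
    - [0,0,0,0,0,0,0.3]
    - [0,0,0,0,0,0,0.3]
    - [0,0,0,0,0,0,0.3]
    - [0,0,0,0,0,0,0.3]

```text
clock: 5.45
position: [553.3, 51.3, 173.6]
ee_rot: [-0.62, 0.785, -0.0, 0.001]
contact_force: [-0.3, 0.4, 4.9]
gripper_width: 68.5
grasp_force: 69.7
```

```bash
python3 -c "
from plan import *
check()
plan([(553,51,130,166.6,0,56,6)])"
```

```text
t 5.45 err mm [0.3 0.2 0.7] deg 0.09 w 68.50884996952364 q [ 0.38  0.54 -0.42  0.   -0.6  -0.62] F [-0.3  0.4  4.9]
leg mm/row 19 deg/row 0.0
[[0,0,-0.093,0,0,0,0.32],[0,0,-0.187,0,0,0,0.32],[0,0,-0.28,0,0,0,0.32],[0,0,-0.374,0,0,0,0.32],[0,0,-0.467,0,0,0,0.32],[0,0,-0.56,0,0,0,0.32]]
```

Emit:
carry_out:
  rows:
    - [0,0,-0.093,0,0,0,0.3]
    - [0,0,-0.187,0,0,0,0.3]
    - [0,0,-0.28,0,0,0,0.3]
    - [0,0,-0.374,0,0,0,0.3]
    - [0,0,-0.467,0,0,0,0.3]
    - [0,0,-0.56,0,0,0,0.3]

```text
clock: 6.2
position: [552.4, 50.9, 284.6]
ee_rot: [-0.619, 0.785, 0.0, -0.001]
contact_force: [0.3, -0.3, -1.3]
gripper_width: 68.3
grasp_force: 68.9
```

```bash
python3 -c "
from plan import *
check()
plan([(512,-114,130,170,0,56,8)])
plan([(470,-278,110,173.8,0,56,8)])"
```

```text
t 6.2 err mm [-0.6 -0.2 -0.3] deg 0.11 w 68.25435180296161 q [ 0.38  0.38 -0.33 -0.   -0.86 -0.62] F [ 0.3 -0.3 -1.3]
leg mm/row 21 deg/row 0.4
[[0.106,0.001,0,0,0,-0.002,0.32],[0.213,0.002,0,0,0,-0.005,0.32],[0.319,0.003,0,0,0,-0.007,0.32],[0.425,0.004,0,0,0,-0.01,0.32],[0.531,0.005,0,0,0,-0.012,0.32],[0.638,0.006,0,0,0,-0.014,0.32],[0.744,0.007,0,0,0,-0.017,0.32],[0.85,0.008,0,0,0,-0.019,0.32]]
leg mm/row 21 deg/row 0.5
[[0.106,0.008,0.012,0,0,-0.003,0.32],[0.211,0.016,0.025,0,0,-0.005,0.32],[0.317,0.024,0.037,0,0,-0.008,0.32],[0.422,0.032,0.05,0,0,-0.011,0.32],[0.528,0.04,0.062,0,0,-0.013,0.32],[0.633,0.048,0.075,0,0,-0.016,0.32],[0.739,0.056,0.087,0,0,-0.019,0.32],[0.844,0.064,0.1,0,0,-0.021,0.32]]
```

Emit:
carry_out:
  rows:
    - [0.106,0.001,0,0,0,-0.002,0.3]
    - [0.213,0.002,0,0,0,-0.005,0.3]
    - [0.319,0.003,0,0,0,-0.007,0.3]
    - [0.425,0.004,0,0,0,-0.01,0.3]
    - [0.531,0.005,0,0,0,-0.012,0.3]
    - [0.638,0.006,0,0,0,-0.014,0.3]
    - [0.744,0.007,0,0,0,-0.017,0.3]
    - [0.85,0.008,0,0,0,-0.019,0.3]

```text
clock: 7.2
position: [511.1, -114.6, 284.1]
ee_rot: [-0.643, 0.766, 0.001, -0.001]
contact_force: [0.3, -0.3, -1.2]
gripper_width: 69.1
grasp_force: 69.0
```

Emit:
carry_out:
  rows:
    - [0.106,0.008,0.012,0,0,-0.003,0.3]
    - [0.211,0.016,0.025,0,0,-0.005,0.3]
    - [0.317,0.024,0.037,0,0,-0.008,0.3]
    - [0.422,0.032,0.05,0,0,-0.011,0.3]
    - [0.528,0.04,0.062,0,0,-0.013,0.3]
    - [0.633,0.048,0.075,0,0,-0.016,0.3]
    - [0.739,0.056,0.087,0,0,-0.019,0.3]
    - [0.844,0.064,0.1,0,0,-0.021,0.3]
    - [0.844,0.064,0.1,0,0,-0.021,0.3]
    - [0.844,0.064,0.1,0,0,-0.021,0.3]

```text
clock: 8.45
position: [469.7, -277.7, 264.5]
ee_rot: [-0.668, 0.745, 0.0, -0.0]
contact_force: [-0.0, 1.5, -1.1]
gripper_width: 68.7
grasp_force: 69.0
```

Run:
```python
from plan import *
from h import *
check()
# second reading of marks from wrist? and carton in hand
c,p,d=snap('wrist'); save(p,'w2.png')
plan([(470,-278,50,173.8,0,56,4),(470,-278,32.5,173.8,0,56,4)])
```

```text
t 8.45 err mm [-0.3  0.3 -0.4] deg 0.06 w 68.65304548777327 q [-0.24  0.4  -0.37 -0.   -0.8   0.13] F [-0.   1.5 -1.1]
leg mm/row 15 deg/row 0.0
leg mm/row 4 deg/row 0.0
[[0,0,0.075,0,0,0,0.32],[0,0,0.15,0,0,0,0.32],[0,0,0.225,0,0,0,0.32],[0,0,0.3,0,0,0,0.32],[0,0,0.321,0,0,0,0.32],[0,0,0.343,0,0,0,0.32],[0,0,0.365,0,0,0,0.32],[0,0,0.387,0,0,0,0.32]]
```

View pics/w2.png

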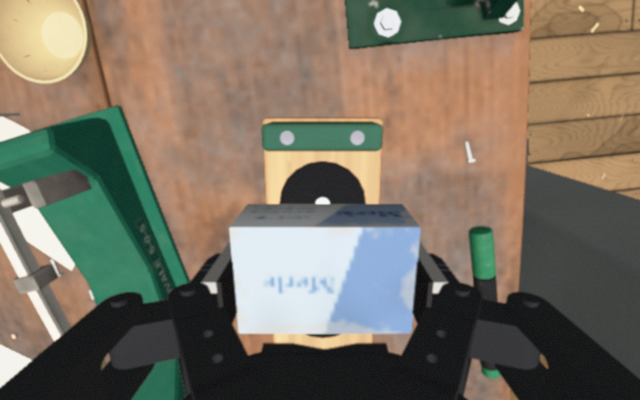

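The wrist view shows the carton held level above the green-end mark, whose dot is at (323,202). I'll check both positions.

Run:
```python
from h import *
c=arm.calibration('wrist')
print(onplane(c,[323,202],14).round(1)); q=onplane(c,[(237,228),(418,226),(412,331),(240,333)],122).round(1); print(q[:,:2].tolist(),q.mean(0))
```

```text
[[ 471.4 -276.7   14. ]]
[[499.5, -302.0], [434.3, -295.8], [437.9, -251.1], [506.6, -257.5]] [ 469.575 -276.6    122.   ]
```

Emit:
carry_out:
  rows:
    - [0,0,0.075,0,0,0,0.3]
    - [0,0,0.15,0,0,0,0.3]
    - [0,0,0.225,0,0,0,0.3]
    - [0,0,0.3,0,0,0,0.3]
    - [0,0,0.321,0,0,0,0.3]
    - [0,0,0.343,0,0,0,0.3]
    - [0,0,0.365,0,0,0,0.3]
    - [0,0,0.387,0,0,0,0.3]
    - [0,0,0.387,0,0,0,0.3]

```text
clock: 9.62
position: [470.0, -277.9, 187.6]
ee_rot: [-0.668, 0.744, -0.0, 0.0]
contact_force: [-0.2, 0.5, -0.8]
gripper_width: 68.9
grasp_force: 69.0
```

Emit:
carry_out:
  rows:
    - [0,0,0,0,0,0,1]
    - [0,0,0,0,0,0,1]
    - [0,0,0,0,0,0,1]
    - [0,0,0,0,0,0,1]

```text
clock: 10.12
position: [470.0, -277.9, 187.5]
ee_rot: [-0.668, 0.744, -0.0, 0.0]
contact_force: [-0.5, -0.1, -0.0]
gripper_width: 85.3
grasp_force: 0.0
```

Run:
```python
from plan import *
check()
plan([(470,-278,110,173.8,0,85,4),(470,-278,170,173.8,0,85,2)])
```

```text
t 10.12 err mm [-0.  0.  0.] deg 0.01 w 85.25374259580738 q [-0.24  0.51 -0.44  0.   -0.62  0.13] F [-0.5 -0.1 -0. ]
leg mm/row 19 deg/row 0.0
leg mm/row 30 deg/row 0.0
[[0,0,-0.097,0,0,0,1],[0,0,-0.194,0,0,0,1],[0,0,-0.291,0,0,0,1],[0,0,-0.387,0,0,0,1],[0,0,-0.537,0,0,0,1],[0,0,-0.687,0,0,0,1]]
```

Emit:
carry_out:
  rows:
    - [0,0,-0.097,0,0,0,1]
    - [0,0,-0.194,0,0,0,1]
    - [0,0,-0.291,0,0,0,1]
    - [0,0,-0.387,0,0,0,1]
    - [0,0,-0.537,0,0,0,1]
    - [0,0,-0.687,0,0,0,1]

```text
clock: 10.88
position: [469.8, -277.9, 325.7]
ee_rot: [-0.668, 0.744, 0.0, -0.0]
contact_force: [0.0, -1.2, -0.3]
gripper_width: 85.5
grasp_force: 0.0
```

Run:
```python
from plan import *
check()
plan([(520,-130,230,115,0,60,7)])
plan([(585,20,230,60,15,55,7)])
```

```text
t 10.88 err mm [-0.2  0.1  0.8] deg 0.03 w 85.49657167211859 q [-0.24  0.32 -0.3  -0.   -0.95  0.13] F [ 0.  -1.2 -0.3]
leg mm/row 24 deg/row 8.4
[[-0.109,-0.024,-0.043,0,0,0.047,0.41],[-0.218,-0.048,-0.086,0,0,0.093,0.41],[-0.327,-0.072,-0.129,0,0,0.14,0.41],[-0.436,-0.096,-0.172,0,0,0.187,0.41],[-0.545,-0.12,-0.215,0,0,0.233,0.41],[-0.654,-0.144,-0.258,0,0,0.28,0.41],[-0.763,-0.168,-0.3,0,0,0.327,0.41]]
leg mm/row 25 deg/row 8.1
[[-0.071,0.101,0.004,0.006,-0.011,0.043,0.29],[-0.142,0.202,0.007,0.011,-0.022,0.087,0.29],[-0.212,0.303,0.011,0.017,-0.033,0.13,0.29],[-0.283,0.404,0.015,0.023,-0.044,0.173,0.29],[-0.354,0.505,0.019,0.029,-0.055,0.217,0.29],[-0.425,0.606,0.022,0.034,-0.066,0.26,0.29],[-0.495,0.707,0.026,0.04,-0.077,0.303,0.29]]
```

Emit:
carry_out:
  rows:
    - [-0.109,-0.024,-0.043,0,0,0.047,0.41]
    - [-0.218,-0.048,-0.086,0,0,0.093,0.41]
    - [-0.327,-0.072,-0.129,0,0,0.14,0.41]
    - [-0.436,-0.096,-0.172,0,0,0.187,0.41]
    - [-0.545,-0.12,-0.215,0,0,0.233,0.41]
    - [-0.654,-0.144,-0.258,0,0,0.28,0.41]
    - [-0.763,-0.168,-0.3,0,0,0.327,0.41]
    - [-0.763,-0.168,-0.3,0,0,0.327,0.41]

```text
clock: 11.88
position: [520.3, -128.9, 385.6]
ee_rot: [-0.217, 0.976, -0.0, 0.001]
contact_force: [0.3, -0.4, -0.1]
gripper_width: 60.1
grasp_force: 0.0
```

Emit:
carry_out:
  rows:
    - [-0.071,0.101,0.004,0.006,-0.011,0.043,0.29]
    - [-0.142,0.202,0.007,0.011,-0.022,0.087,0.29]
    - [-0.212,0.303,0.011,0.017,-0.033,0.13,0.29]
    - [-0.283,0.404,0.015,0.023,-0.044,0.173,0.29]
    - [-0.354,0.505,0.019,0.029,-0.055,0.217,0.29]
    - [-0.425,0.606,0.022,0.034,-0.066,0.26,0.29]
    - [-0.495,0.707,0.026,0.04,-0.077,0.303,0.29]
    - [-0.495,0.707,0.026,0.04,-0.077,0.303,0.29]

```text
clock: 12.88
position: [549.8, 40.5, 378.9]
ee_rot: [0.254, 0.958, -0.035, 0.126]
contact_force: [-0.5, -1.0, -0.0]
gripper_width: 55.2
grasp_force: 0.0
```

Run:
```python
from plan import *
from h import *
check()
c,p,d=snap('wrist'); P=cloud(c,d)
m=(P[...,2]>85)&(P[...,2]<104)&(np.hypot(P[...,0]-677,P[...,1]+55)<25); print('nozzle',m.sum(),np.median(P[m],0) if m.any() else '')
m=(P[...,2]>60)&(P[...,2]<104)&(np.hypot(P[...,0]-677,P[...,1]+55)<25); print('body',m.sum(),[P[m].min(0),P[m].max(0)] if m.any() else '')
save(p,'w3.png')
```

```text
t 12.88 err mm [-0.3  0.5 -0.8] deg 0.26 w 55.163793134930025 q [ 0.4   0.24 -0.39  0.29 -0.81 -2.68] F [-0.5 -1.  -0. ]
nozzle 115 [677.95788493 -52.62204553  94.08055455]
body 892 [array([662.08925201, -79.30445356,  60.07433669]), array([693.73462243, -35.66292324, 101.9976204 ])]
```

View pics/w3.png

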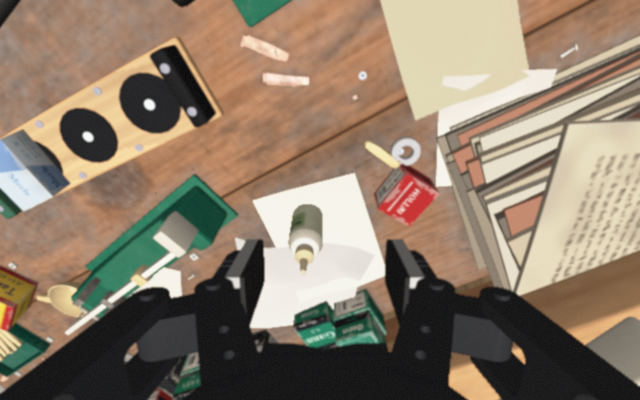

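The wrist view shows the dropper at (305,240) between the finger lines, with the curled sheet behind it. The nozzle reads (678,-53), against (676,-56) from the top camera. I'll approach along the tilted tool axis.

Run:
```python
from plan import *
plan([(648,-37.5,158,60,15,55,4)])
plan([(672.7,-51.5,52,60,15,55,8)])
```

```text
leg mm/row 28 deg/row 0.0
[[-0.077,-0.023,0.114,0,0,0,0.29],[-0.155,-0.046,0.228,0,0,0,0.29],[-0.232,-0.069,0.342,0,0,0,0.29],[-0.309,-0.092,0.456,0,0,0,0.29]]
leg mm/row 14 deg/row 0.0
[[0,0,0.069,0,0,0,0.29],[0,0,0.137,0,0,0,0.29],[0,0.001,0.206,0,0,0,0.29],[0,0.001,0.274,0,0,0,0.29],[0,0.001,0.343,0,0,0,0.29],[0,0.001,0.411,0,0,0,0.29],[0,0.001,0.48,0,0,0,0.29],[0,0.002,0.548,0,0,0,0.29]]
```

Emit:
carry_out:
  rows:
    - [-0.077,-0.023,0.114,0,0,0,0.29]
    - [-0.155,-0.046,0.228,0,0,0,0.29]
    - [-0.232,-0.069,0.342,0,0,0,0.29]
    - [-0.309,-0.092,0.456,0,0,0,0.29]
    - [-0.309,-0.092,0.456,0,0,0,0.29]

```text
clock: 13.55
position: [613.1, -19.6, 305.7]
ee_rot: [0.257, 0.958, -0.035, 0.124]
contact_force: [-0.6, -0.4, 0.1]
gripper_width: 55.2
grasp_force: 0.0
```

Emit:
carry_out:
  rows:
    - [0,0,0.069,0,0,0,0.29]
    - [0,0,0.137,0,0,0,0.29]
    - [0,0.001,0.206,0,0,0,0.29]
    - [0,0.001,0.274,0,0,0,0.29]
    - [0,0.001,0.343,0,0,0,0.29]
    - [0,0.001,0.411,0,0,0,0.29]
    - [0,0.001,0.48,0,0,0,0.29]
    - [0,0.002,0.548,0,0,0,0.29]
    - [0,0.002,0.548,0,0,0,0.29]

```text
clock: 14.68
position: [637.6, -31.7, 200.2]
ee_rot: [0.256, 0.958, -0.035, 0.125]
contact_force: [-0.8, 0.3, 0.2]
gripper_width: 55.1
grasp_force: 0.0
```

Run:
```python
from plan import *
from h import *
check()
c,p,d=snap('wrist'); save(p,'w4.png')
```

```text
t 14.68 err mm [-0.4 -0.3 -1.6] deg 0.16 w 55.05870005252201 q [ 0.21  0.57 -0.42  0.44 -0.42 -2.7 ] F [-0.8  0.3  0.2]
```

View pics/w4.png

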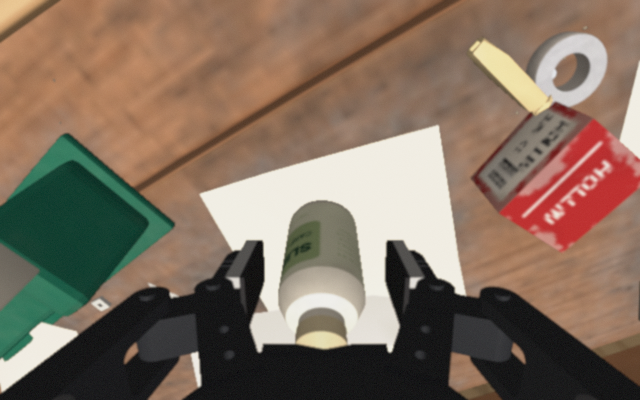

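The bottle at (320,265) sits between the open pads at (248,270) and (398,270), with no contact force. I'll close on it.

Emit:
carry_out:
  rows:
    - [0,0,0,0,0,0,-0.3]
    - [0,0,0,0,0,0,-0.3]
    - [0,0,0,0,0,0,-0.3]
    - [0,0,0,0,0,0,-0.3]
    - [0,0,0,0,0,0,-0.3]
    - [0,0,0,0,0,0,-0.3]
    - [0,0,0,0,0,0,-0.3]

```text
clock: 15.6
position: [638.3, -31.3, 202.6]
ee_rot: [0.256, 0.958, -0.034, 0.127]
contact_force: [-1.5, -0.5, 5.4]
gripper_width: 34.0
grasp_force: 59.9
```

Run:
```python
from plan import *
check()
plan([(672.7,-51.5,70,60,15,30,3),(640,-33,165,60,15,30,6)])
```

```text
t 15.6 err mm [0.2 0.1 0.8] deg 0.08 w 34.031190248197525 q [ 0.21  0.57 -0.42  0.44 -0.42 -2.7 ] F [-1.5 -0.5  5.4]
leg mm/row 6 deg/row 0.0
leg mm/row 17 deg/row 0.0
[[-0.008,0,-0.029,0,0,0,-0.29],[-0.015,0,-0.058,0,0,0,-0.29],[-0.023,0,-0.086,0,0,0,-0.29],[-0.013,-0.001,-0.171,0,0,0,-0.29],[-0.004,-0.001,-0.256,0,0,0,-0.29],[0.006,-0.001,-0.34,0,0,0,-0.29],[0.016,-0.001,-0.425,0,0,0,-0.29],[0.025,-0.002,-0.509,0,0,0,-0.29],[0.035,-0.002,-0.594,0,0,0,-0.29]]
```

Emit:
carry_out:
  rows:
    - [-0.008,0,-0.029,0,0,0,-0.3]
    - [-0.015,0,-0.058,0,0,0,-0.3]
    - [-0.023,0,-0.086,0,0,0,-0.3]
    - [-0.013,-0.001,-0.171,0,0,0,-0.3]
    - [-0.004,-0.001,-0.256,0,0,0,-0.3]
    - [0.006,-0.001,-0.34,0,0,0,-0.3]
    - [0.016,-0.001,-0.425,0,0,0,-0.3]
    - [0.025,-0.002,-0.509,0,0,0,-0.3]
    - [0.035,-0.002,-0.594,0,0,0,-0.3]

```text
clock: 16.73
position: [604.7, -12.7, 315.9]
ee_rot: [0.256, 0.958, -0.034, 0.126]
contact_force: [-0.3, -0.2, 0.4]
gripper_width: 33.7
grasp_force: 59.5
```

Run:
```python
from plan import *
check()
plan([(540,-110,165,60,15,30,8)])
plan([(475,-195.5,120,60,15,30,8)])
```

```text
t 16.73 err mm [-0.5  0.3  1.2] deg 0.02 w 33.72530474311071 q [ 0.27  0.38 -0.35  0.3  -0.67 -2.59] F [-0.3 -0.2  0.4]
leg mm/row 16 deg/row 0.0
[[0.029,-0.073,-0.008,0,0,0,-0.29],[0.058,-0.146,-0.016,0,0,0,-0.29],[0.087,-0.219,-0.023,0,0,0,-0.29],[0.116,-0.292,-0.031,0,0,0,-0.29],[0.146,-0.365,-0.039,0,0,0,-0.29],[0.175,-0.437,-0.047,0,0,0,-0.29],[0.204,-0.51,-0.055,0,0,0,-0.29],[0.233,-0.583,-0.062,0,0,0,-0.29]]
leg mm/row 15 deg/row 0.0
[[0.016,-0.067,0.025,0,0,0,-0.29],[0.031,-0.133,0.05,0,0,0,-0.29],[0.047,-0.2,0.075,0,0,0,-0.29],[0.062,-0.266,0.1,0,0,0,-0.29],[0.078,-0.333,0.125,0,0,0,-0.29],[0.093,-0.4,0.149,0,0,0,-0.29],[0.109,-0.466,0.174,0,0,0,-0.29],[0.124,-0.533,0.199,0,0,0,-0.29]]
```

Emit:
carry_out:
  rows:
    - [0.029,-0.073,-0.008,0,0,0,-0.3]
    - [0.058,-0.146,-0.016,0,0,0,-0.3]
    - [0.087,-0.219,-0.023,0,0,0,-0.3]
    - [0.116,-0.292,-0.031,0,0,0,-0.3]
    - [0.146,-0.365,-0.039,0,0,0,-0.3]
    - [0.175,-0.437,-0.047,0,0,0,-0.3]
    - [0.204,-0.51,-0.055,0,0,0,-0.3]
    - [0.233,-0.583,-0.062,0,0,0,-0.3]

```text
clock: 17.73
position: [504.4, -90.5, 314.7]
ee_rot: [0.256, 0.958, -0.034, 0.126]
contact_force: [-0.2, -0.5, -1.0]
gripper_width: 33.9
grasp_force: 59.5
```

Emit:
carry_out:
  rows:
    - [0.016,-0.067,0.025,0,0,0,-0.3]
    - [0.031,-0.133,0.05,0,0,0,-0.3]
    - [0.047,-0.2,0.075,0,0,0,-0.3]
    - [0.062,-0.266,0.1,0,0,0,-0.3]
    - [0.078,-0.333,0.125,0,0,0,-0.3]
    - [0.093,-0.4,0.149,0,0,0,-0.3]
    - [0.109,-0.466,0.174,0,0,0,-0.3]
    - [0.124,-0.533,0.199,0,0,0,-0.3]
    - [0.124,-0.533,0.199,0,0,0,-0.3]

```text
clock: 18.85
position: [439.3, -176.2, 269.2]
ee_rot: [0.257, 0.958, -0.034, 0.126]
contact_force: [-0.3, 0.3, -0.5]
gripper_width: 33.8
grasp_force: 59.5
```

Run:
```python
from plan import *
from h import *
check()
c,p,d=snap('wrist'); c2,p2,d2=snap('side')
np.savez('/tmp/w5.npz',p=p,d=d,**{k:np.array(v) for k,v in c.items()})
a=cv2.resize(p,(480,300)); b=cv2.resize(p2[100:220,270:390],(300,300),interpolation=cv2.INTER_CUBIC); save(np.hstack([a,b]),'w5.png')
```

```text
t 18.85 err mm [-0.9 -0.7 -0.5] deg 0.11 w 33.796198124023825 q [-0.02  0.24 -0.74  0.34 -0.38 -2.37] F [-0.3  0.3 -0.5]
```

View pics/w5.png

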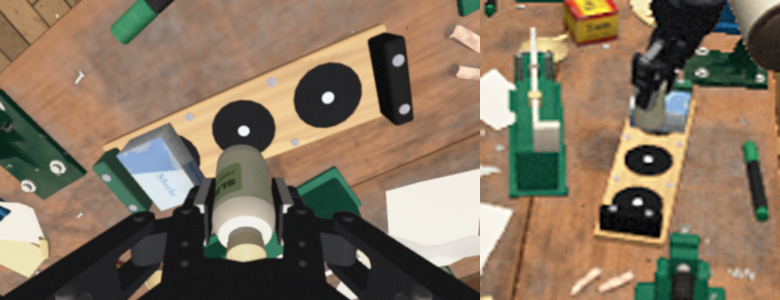

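Run:
```python
from plan import *
from h import *
z=np.load('/tmp/w5.npz'); p,d=z['p'],z['d']; c={k:z[k] for k in('mtx','k1','cam_to_world')}; P=cloud(c,d)
for u,v in[(324,173),(437,130)]:
    w=np.clip(p[v-8:v+9,u-8:u+9].min(2).astype(float)-110,0,None); yy,xx=np.mgrid[v-8:v+9,u-8:u+9]; q=[(w*xx).sum()/w.sum(),(w*yy).sum()/w.sum()]
    print('mark',np.round(q,1),onplane(c,q,14).round(1))
print('foot far edge',onplane(c,[323,196],68).round(1))
print('cap centre',onplane(c,[245*4/3,235*4/3],68+82).round(1))
m=(P[...,2]>30)&(P[...,2]<60)&(np.hypot(P[...,0]-470,P[...,1]+278)<60); print('carton top med z',m.sum(),np.nanmedian(P[m],0).round(1))
k=abs(P[...,2]-(68+50))<3; k&=np.hypot(P[...,0]-479,P[...,1]+198)<24; print('body slice',k.sum(),P[k].min(0).round(),P[k].max(0).round())
# normal check: bottle front surface lean
b=(np.hypot(P[...,0]-479,P[...,1]+198)<24)&(P[...,2]>72)&(P[...,2]<135); u=np.argwhere(b)
for col in (318,323,328):
    v=[r for r in range(190,300) if b[r,col]]; q=P[v,col]; print(col,len(v),np.polyfit(q[:,2],q[:,0],1)[0].round(3),np.polyfit(q[:,2],q[:,1],1)[0].round(3))
plan([(475,-195.5,80,60,15,30,4),(475,-195.5,67,60,15,30,4)])
```

```text
mark [324.6 174.2] [[ 481.3 -196.5   14. ]]
mark [436.9 129.9] [[ 489.9 -116.5   14. ]]
foot far edge [[ 468.8 -190.4   68. ]]
cap centre [[ 465.8 -187.   150. ]]
carton top med z 9157 [ 462.5 -282.    44.1]
body slice 869 [ 456. -209.  115.] [ 485. -174.  121.]
318 102 0.069 -0.022
323 101 0.059 -0.031
328 101 0.049 -0.039
leg mm/row 10 deg/row 0.0
leg mm/row 3 deg/row 0.0
[[0.013,0,0.048,0,0,0,-0.29],[0.026,0,0.097,0,0,0,-0.29],[0.039,0,0.145,0,0,0,-0.29],[0.052,0,0.193,0,0,0,-0.29],[0.056,0,0.209,0,0,0,-0.29],[0.06,0,0.225,0,0,0,-0.29],[0.065,0,0.241,0,0,0,-0.29],[0.069,0,0.256,0,0,0,-0.29]]
```

Run:
```python
from h import *
z=np.load('/tmp/w5.npz'); d=z['d']; c={k:z[k] for k in('mtx','k1','cam_to_world')}; P=cloud(c,d)
for v in range(200,290,12):
    q=P[v,300:350]; print(v,[ (P[v,u]).round(0).astype(int).tolist() for u in (308,323,338)], 'axis',(P[v,323,:2]+18*np.array([.866,-.5])).round(1))
```

```text
200 [[463, -196, 76], [466, -189, 78], [472, -183, 73]] axis [ 481.3 -197.5]
212 [[464, -196, 86], [466, -189, 89], [470, -183, 87]] axis [ 481.6 -197.7]
224 [[464, -195, 97], [466, -188, 99], [471, -183, 97]] axis [ 481.2 -197.4]
236 [[464, -195, 106], [467, -189, 107], [470, -184, 106]] axis [ 482.2 -198. ]
248 [[464, -195, 114], [466, -189, 115], [470, -184, 114]] axis [ 482.  -197.8]
260 [[464, -195, 121], [466, -189, 123], [470, -184, 122]] axis [ 481.5 -197.5]
272 [[465, -195, 128], [468, -190, 127], [471, -185, 128]] axis [ 483.7 -198.8]
284 [[468, -196, 131], [469, -191, 132], [473, -186, 132]] axis [ 485.  -199.6]
```

The bottle is upright and its axis at (481.5,-197.6) is within about 1 mm of the mark at (481.3,-196.5) in the same view. I'll lower it.

Emit:
carry_out:
  rows:
    - [0.013,0,0.048,0,0,0,-0.3]
    - [0.026,0,0.097,0,0,0,-0.3]
    - [0.039,0,0.145,0,0,0,-0.3]
    - [0.052,0,0.193,0,0,0,-0.3]
    - [0.056,0,0.209,0,0,0,-0.3]
    - [0.06,0,0.225,0,0,0,-0.3]
    - [0.065,0,0.241,0,0,0,-0.3]
    - [0.069,0,0.256,0,0,0,-0.3]
    - [0.069,0,0.256,0,0,0,-0.3]

```text
clock: 20.08
position: [441.2, -175.7, 218.0]
ee_rot: [0.256, 0.958, -0.033, 0.125]
contact_force: [0.4, -0.4, -1.1]
gripper_width: 34.2
grasp_force: 59.7
```

```bash
python3 -c "
from plan import *
check()"
```

```text
t 20.07 err mm [ 1.  -0.2  1.3] deg 0.15 w 34.22102875597833 q [-0.1   0.32 -0.89  0.73 -0.16 -2.7 ] F [ 0.4 -0.4 -1.1]
```

Emit:
carry_out:
  rows:
    - [0,0,0,0,0,0,-0.15]
    - [0,0,0,0,0,0,-0.1]
    - [0,0,0,0,0,0,0]
    - [0,0,0,0,0,0,0.2]
    - [0,0,0,0,0,0,0.3]
    - [0,0,0,0,0,0,0.3]

```text
clock: 20.82
position: [440.9, -175.9, 218.3]
ee_rot: [0.256, 0.958, -0.033, 0.125]
contact_force: [0.2, 0.1, 0.5]
gripper_width: 55.6
grasp_force: 0.0
```

Run:
```python
from plan import *
check()
plan([(475,-195.5,140,60,15,55,5),(475,-195.5,230,60,12,55,5)])
```

```text
t 20.82 err mm [ 0.7 -0.4  1.6] deg 0.14 w 55.55403806585357 q [-0.1   0.32 -0.89  0.73 -0.16 -2.7 ] F [0.2 0.1 0.5]
leg mm/row 15 deg/row 0.0
leg mm/row 18 deg/row 0.6
[[-0.019,0,-0.07,0,0,0,0.29],[-0.038,0,-0.141,0,0,0,0.29],[-0.057,0,-0.211,0,0,0,0.29],[-0.076,0,-0.282,0,0,0,0.29],[-0.095,0,-0.352,0,0,0,0.29],[-0.126,0,-0.439,0,0.004,0,0.29],[-0.158,0,-0.526,0,0.007,0,0.29],[-0.189,0,-0.612,0,0.01,0,0.29],[-0.221,0,-0.699,0,0.014,0,0.29],[-0.252,0,-0.786,0,0.017,0,0.29]]
```

Emit:
carry_out:
  rows:
    - [-0.019,0,-0.07,0,0,0,0.3]
    - [-0.038,0,-0.141,0,0,0,0.3]
    - [-0.057,0,-0.211,0,0,0,0.3]
    - [-0.076,0,-0.282,0,0,0,0.3]
    - [-0.095,0,-0.352,0,0,0,0.3]
    - [-0.126,0,-0.439,0,0.004,0,0.3]
    - [-0.158,0,-0.526,0,0.007,0,0.3]
    - [-0.189,0,-0.612,0,0.01,0,0.3]
    - [-0.221,0,-0.699,0,0.014,0,0.3]
    - [-0.252,0,-0.786,0,0.017,0,0.3]

```text
clock: 22.08
position: [447.9, -180.0, 383.6]
ee_rot: [0.257, 0.961, -0.026, 0.099]
contact_force: [0.9, 0.3, -0.2]
gripper_width: 55.4
grasp_force: 0.0
```

Run:
```python
from plan import *
check()
plan([(505,-25,260,80,0,75,7)])
plan([(529,140,245,97.4,0,75,7)])
```

```text
t 22.07 err mm [ 0.9 -0.6  2. ] deg 0.18 w 55.44352452290968 q [-0.02  0.12 -0.47  0.14 -0.81 -2.16] F [ 0.9  0.3 -0.2]
leg mm/row 24 deg/row 3.3
[[0.014,0.116,-0.027,-0.002,0.009,-0.016,0.76],[0.028,0.232,-0.055,-0.003,0.019,-0.032,0.76],[0.041,0.349,-0.082,-0.005,0.028,-0.047,0.76],[0.055,0.465,-0.109,-0.007,0.038,-0.063,0.76],[0.069,0.581,-0.137,-0.008,0.047,-0.079,0.76],[0.083,0.697,-0.164,-0.01,0.056,-0.095,0.76],[0.097,0.813,-0.191,-0.012,0.066,-0.11,0.76]]
leg mm/row 24 deg/row 2.5
[[0.004,0.119,0.011,0,0,-0.014,0.76],[0.007,0.238,0.022,0,0,-0.028,0.76],[0.011,0.357,0.033,0,0,-0.042,0.76],[0.015,0.476,0.043,0,0,-0.055,0.76],[0.018,0.595,0.054,0,0,-0.069,0.76],[0.022,0.714,0.065,0,0,-0.083,0.76],[0.026,0.834,0.076,0,0,-0.097,0.76]]
```

Emit:
carry_out:
  rows:
    - [0.014,0.116,-0.027,-0.002,0.009,-0.016,0.76]
    - [0.028,0.232,-0.055,-0.003,0.019,-0.032,0.76]
    - [0.041,0.349,-0.082,-0.005,0.028,-0.047,0.76]
    - [0.055,0.465,-0.109,-0.007,0.038,-0.063,0.76]
    - [0.069,0.581,-0.137,-0.008,0.047,-0.079,0.76]
    - [0.083,0.697,-0.164,-0.01,0.056,-0.095,0.76]
    - [0.097,0.813,-0.191,-0.012,0.066,-0.11,0.76]
    - [0.097,0.813,-0.191,-0.012,0.066,-0.11,0.76]

```text
clock: 23.08
position: [506.6, -24.7, 416.6]
ee_rot: [0.087, 0.996, 0.002, -0.001]
contact_force: [-0.0, -0.5, -0.6]
gripper_width: 75.2
grasp_force: 0.0
```

Emit:
carry_out:
  rows:
    - [0.004,0.119,0.011,0,0,-0.014,0.76]
    - [0.007,0.238,0.022,0,0,-0.028,0.76]
    - [0.011,0.357,0.033,0,0,-0.042,0.76]
    - [0.015,0.476,0.043,0,0,-0.055,0.76]
    - [0.018,0.595,0.054,0,0,-0.069,0.76]
    - [0.022,0.714,0.065,0,0,-0.083,0.76]
    - [0.026,0.834,0.076,0,0,-0.097,0.76]
    - [0.026,0.834,0.076,0,0,-0.097,0.76]

```text
clock: 24.08
position: [530.2, 140.9, 401.3]
ee_rot: [-0.066, 0.998, 0.001, -0.001]
contact_force: [-0.8, -1.8, 0.0]
gripper_width: 74.9
grasp_force: 0.0
```

Run:
```python
from plan import *
from h import *
check()
c,p,d=snap('wrist'); P=cloud(c,d); save(p,'w6.png')
m=((P[...,2]>118)&(P[...,2]<145)&(np.hypot(P[...,0]-530,P[...,1]-210)<45)).astype(np.uint8)
k,l,st,ce=cv2.connectedComponentsWithStats(m); i=1+np.argmax(st[1:,4]); v,u=np.nonzero(l==i)
W=onplane(c,np.c_[u,v],128)[:,:2].astype(np.float32); print('tin',len(u),np.median(P[v,u,2]),cv2.minAreaRect(W), p[v,u].mean(0).round())
c,p,d=snap('top'); save(p,'t6.png'); P=cloud(c,d)
for n,(x,y),lo,hi,zt in(('carton',(470,-278),34,55,44),('dropper',(479,-198),70,130,84)):
    v,u=np.nonzero((P[...,2]>lo)&(P[...,2]<hi)&(np.hypot(P[...,0]-x,P[...,1]-y)<45)); q=onplane(c,np.c_[u,v],zt); print(n,len(u),q.mean(0).round(1),cv2.minAreaRect(q[:,:2].astype(np.float32)))
```

```text
t 24.07 err mm [1.2 0.8 1.2] deg 0.22 w 74.93686222447909 q [ 0.55  0.26 -0.18 -0.   -1.13 -1.99] F [-0.8 -1.8  0. ]
tin 2884 128.92419076736564 ((531.835693359375, 212.15304565429688), (47.727691650390625, 37.862003326416016), 7.5878520011901855) [214.  98.  94.]
carton 602 [ 468.4 -279.7   44. ] ((467.2571105957031, -287.4287109375), (69.89945220947266, 69.78058624267578), 83.9343490600586)
dropper 172 [ 478.8 -196.9   84. ] ((478.54730224609375, -196.7969207763672), (32.720176696777344, 32.120784759521484), 45.126949310302734)
```

View pics/w6.png

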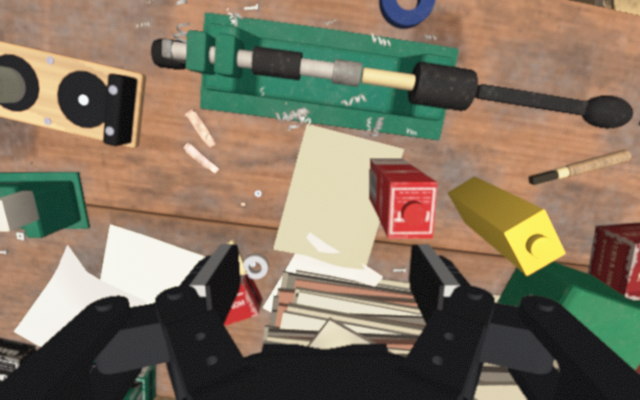

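The wrist view shows the red tin at (405,200), with the yellow look-alike separate at (510,225). The tin reads 47.7 x 37.9 mm at (531.8,212.2), angle 7.6°. The bottle and carton stand on their marks.

Run:
```python
from plan import *
plan([(531,211.5,190,97.5,0,62,5)])
plan([(531,211.5,90,97.5,0,62,7)])
```

```text
leg mm/row 18 deg/row 0.0
[[-0.011,0.07,0.055,0,0,0,0.46],[-0.022,0.141,0.11,0,0,0,0.46],[-0.034,0.211,0.165,0,0,0,0.46],[-0.045,0.282,0.22,0,0,-0.001,0.46],[-0.056,0.352,0.276,0,0,-0.001,0.46]]
leg mm/row 14 deg/row 0.0
[[0,0,0.071,0,0,0,0.46],[0,0,0.143,0,0,0,0.46],[0,0,0.214,0,0,0,0.46],[0,0,0.285,0,0,0,0.46],[0,0,0.357,0,0,0,0.46],[0,0,0.428,0,0,0,0.46],[0,0,0.5,0,0,0,0.46]]
```

Emit:
carry_out:
  rows:
    - [-0.011,0.07,0.055,0,0,0,0.46]
    - [-0.022,0.141,0.11,0,0,0,0.46]
    - [-0.034,0.211,0.165,0,0,0,0.46]
    - [-0.045,0.282,0.22,0,0,-0.001,0.46]
    - [-0.056,0.352,0.276,0,0,-0.001,0.46]
    - [-0.056,0.352,0.276,0,0,-0.001,0.46]
    - [-0.056,0.352,0.276,0,0,-0.001,0.46]

```text
clock: 25.05
position: [532.0, 210.9, 347.0]
ee_rot: [-0.066, 0.998, 0.001, -0.001]
contact_force: [0.5, -0.1, -0.0]
gripper_width: 62.5
grasp_force: 0.0
```

Emit:
carry_out:
  rows:
    - [0,0,0.071,0,0,0,0.46]
    - [0,0,0.143,0,0,0,0.46]
    - [0,0,0.214,0,0,0,0.46]
    - [0,0,0.285,0,0,0,0.46]
    - [0,0,0.357,0,0,0,0.46]
    - [0,0,0.428,0,0,0,0.46]
    - [0,0,0.5,0,0,0,0.46]
    - [0,0,0.5,0,0,0,0.46]

```text
clock: 26.05
position: [531.4, 210.9, 245.3]
ee_rot: [-0.066, 0.998, 0.001, -0.002]
contact_force: [-0.0, -0.3, 0.1]
gripper_width: 62.3
grasp_force: 0.0
```

Emit:
carry_out:
  rows:
    - [0,0,0,0,0,0,-0.3]
    - [0,0,0,0,0,0,-0.3]
    - [0,0,0,0,0,0,-0.3]
    - [0,0,0,0,0,0,-0.3]
    - [0,0,0,0,0,0,-0.3]
    - [0,0,0,0,0,0,-0.3]
    - [0,0,0,0,0,0,-0.3]

```text
clock: 26.92
position: [532.0, 211.4, 247.5]
ee_rot: [-0.066, 0.998, 0.002, -0.0]
contact_force: [-0.4, -0.7, 5.9]
gripper_width: 35.5
grasp_force: 54.1
```

Run:
```python
from plan import *
check()
plan([(531,211.5,230,97.5,0,30,10)])
plan([(515,50,230,92,0,30,9)])
plan([(489,-118,190,84,0,30,9)])
```

```text
t 26.93 err mm [ 1.  -0.2  2.6] deg 0.12 w 35.51480350818384 q [ 0.66  0.46 -0.32 -0.   -0.79 -2.1 ] F [-0.4 -0.7  5.9]
leg mm/row 14 deg/row 0.0
[[0,0,-0.07,0,0,0,-0.29],[0,0,-0.14,0,0,0,-0.29],[0,0,-0.21,0,0,0,-0.29],[0,0,-0.28,0,0,0,-0.29],[0,0,-0.35,0,0,0,-0.29],[0,0,-0.42,0,0,0,-0.29],[0,0,-0.49,0,0,0,-0.29],[0,0,-0.56,0,0,0,-0.29],[0,0.001,-0.63,0,0,0,-0.29],[0,0.001,-0.7,0,0,0,-0.29]]
leg mm/row 18 deg/row 0.6
[[0.021,-0.088,0,0,0,0.003,-0.29],[0.041,-0.176,0,0,0,0.007,-0.29],[0.062,-0.263,-0.001,0,0,0.01,-0.29],[0.083,-0.351,-0.001,0,0,0.014,-0.29],[0.103,-0.439,-0.001,0,0,0.017,-0.29],[0.124,-0.527,-0.001,0,0,0.021,-0.29],[0.144,-0.615,-0.001,0,0,0.024,-0.29],[0.165,-0.703,-0.001,0,0,0.027,-0.29],[0.186,-0.79,-0.002,0,0,0.031,-0.29]]
leg mm/row 19 deg/row 0.9
[[0.018,-0.093,0.022,0,0,0.005,-0.29],[0.035,-0.186,0.044,0,0,0.01,-0.29],[0.053,-0.279,0.066,0,0,0.015,-0.29],[0.071,-0.371,0.089,0,0,0.02,-0.29],[0.088,-0.464,0.111,0,0,0.025,-0.29],[0.106,-0.557,0.133,0,0,0.03,-0.29],[0.123,-0.65,0.155,0,0,0.035,-0.29],[0.141,-0.743,0.177,0,0,0.039,-0.29],[0.159,-0.836,0.199,0,0,0.044,-0.29]]
```

Emit:
carry_out:
  rows:
    - [0,0,-0.07,0,0,0,-0.3]
    - [0,0,-0.14,0,0,0,-0.3]
    - [0,0,-0.21,0,0,0,-0.3]
    - [0,0,-0.28,0,0,0,-0.3]
    - [0,0,-0.35,0,0,0,-0.3]
    - [0,0,-0.42,0,0,0,-0.3]
    - [0,0,-0.49,0,0,0,-0.3]
    - [0,0,-0.56,0,0,0,-0.3]
    - [0,0.001,-0.63,0,0,0,-0.3]
    - [0,0.001,-0.7,0,0,0,-0.3]

```text
clock: 28.18
position: [531.9, 211.0, 387.7]
ee_rot: [-0.066, 0.998, 0.001, -0.001]
contact_force: [1.2, 0.2, -3.6]
gripper_width: 35.3
grasp_force: 53.5
```

Emit:
carry_out:
  rows:
    - [0.021,-0.088,0,0,0,0.003,-0.3]
    - [0.041,-0.176,0,0,0,0.007,-0.3]
    - [0.062,-0.263,-0.001,0,0,0.01,-0.3]
    - [0.083,-0.351,-0.001,0,0,0.014,-0.3]
    - [0.103,-0.439,-0.001,0,0,0.017,-0.3]
    - [0.124,-0.527,-0.001,0,0,0.021,-0.3]
    - [0.144,-0.615,-0.001,0,0,0.024,-0.3]
    - [0.165,-0.703,-0.001,0,0,0.027,-0.3]
    - [0.186,-0.79,-0.002,0,0,0.031,-0.3]

```text
clock: 29.3
position: [515.8, 48.3, 386.8]
ee_rot: [-0.017, 1.0, 0.001, -0.001]
contact_force: [0.9, -0.1, -2.7]
gripper_width: 35.5
grasp_force: 53.5
```

Emit:
carry_out:
  rows:
    - [0.018,-0.093,0.022,0,0,0.005,-0.3]
    - [0.035,-0.186,0.044,0,0,0.01,-0.3]
    - [0.053,-0.279,0.066,0,0,0.015,-0.3]
    - [0.071,-0.371,0.089,0,0,0.02,-0.3]
    - [0.088,-0.464,0.111,0,0,0.025,-0.3]
    - [0.106,-0.557,0.133,0,0,0.03,-0.3]
    - [0.123,-0.65,0.155,0,0,0.035,-0.3]
    - [0.141,-0.743,0.177,0,0,0.039,-0.3]
    - [0.159,-0.836,0.199,0,0,0.044,-0.3]
    - [0.159,-0.836,0.199,0,0,0.044,-0.3]
    - [0.159,-0.836,0.199,0,0,0.044,-0.3]

```text
clock: 30.68
position: [490.0, -118.9, 346.6]
ee_rot: [0.052, 0.999, 0.001, -0.001]
contact_force: [0.5, 0.1, -2.9]
gripper_width: 35.6
grasp_force: 53.3
```

Run:
```python
from plan import *
from h import *
check()
c,p,d=snap('wrist'); P=cloud(c,d); save(p,'w7.png'); np.savez('/tmp/w7.npz',p=p,d=d,**{k:np.array(v) for k,v in c.items()})
c2,p2,d2=snap('side'); Q=cloud(c2,d2)
m=(np.hypot(Q[...,0]-489,Q[...,1]+118)<32)&(p2[...,0]>120)&(p2[...,1]<60); print('side red',m.sum(),np.percentile(Q[m],[2,50,98],axis=0).round().tolist() if m.any() else '')
h=np.hypot(P[...,0]-489,P[...,1]+118)<32
for z in range(90,230,15):
    k=h&(abs(P[...,2]-z)<5)&(p[...,0]>100); print(z,k.sum(),P[k].min(0).round(1)[:2] if k.any() else '',P[k].max(0).round(1)[:2] if k.any() else '',np.median(P[k],0).round(1) if k.any() else '')
```

```text
t 30.68 err mm [ 1.  -0.8  1.6] deg 0.12 w 35.6389488102311 q [ 0.08  0.23 -0.37 -0.   -0.97 -1.76] F [ 0.5  0.1 -2.9]
side red 185 [[467.0, -120.0, 138.0], [476.0, -98.0, 184.0], [513.0, -93.0, 227.0]]
90 0   
105 139 [ 465.8 -130.1] [469.5 -95.5] [ 467.7 -112.7  106.4]
120 229 [ 465.8 -130.5] [469.8 -95.1] [ 467.6 -112.8  120.4]
135 259 [ 465.8 -130.5] [469.6 -95.2] [ 467.6 -112.8  135.2]
150 334 [ 465.7 -130.6] [469.9 -95. ] [ 467.5 -112.8  150.1]
165 434 [ 465.5 -130.4] [469.8 -95.1] [ 467.5 -112.9  165.2]
180 609 [ 465.5 -144.7] [482.8 -89.8] [ 467.7 -112.9  180.5]
195 854 [ 465.2 -146. ] [482.7 -90. ] [ 467.6 -113.4  195.3]
210 1303 [ 465.  -138.2] [484.  -90.3] [ 467.8 -112.7  210.3]
225 8845 [ 465.3 -132.8] [497.9 -94.6] [ 476.  -113.6  227.8]
```

View pics/w7.png

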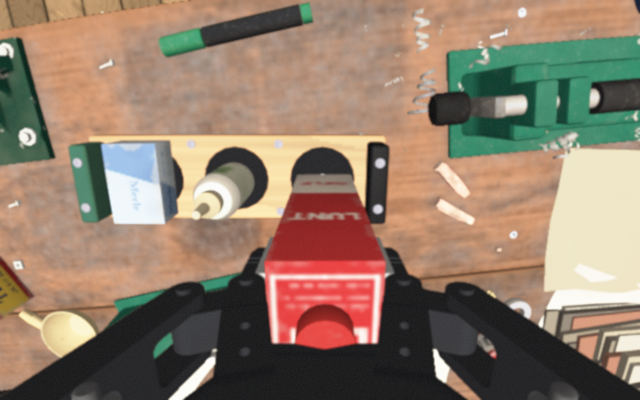

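The wrist view shows the tin held upright over the black-end mark at (323,165), with the carton and bottle standing on theirs. The tin's foot is at about 100 mm. I'll lower it.

Run:
```python
from plan import *
plan([(487.5,-118.5,120,84,0,30,6),(487.5,-118.5,105.5,84,0,30,5)])
```

```text
leg mm/row 12 deg/row 0.0
leg mm/row 3 deg/row 0.0
[[0.001,-0.001,0.058,0,0,0,-0.29],[0.002,-0.001,0.117,0,0,0,-0.29],[0.003,-0.002,0.175,0,0,0,-0.29],[0.005,-0.002,0.233,0,0,0,-0.29],[0.006,-0.003,0.292,0,0,0,-0.29],[0.007,-0.003,0.35,0,0,0,-0.29],[0.007,-0.003,0.365,0,0,0,-0.29],[0.007,-0.003,0.379,0,0,0,-0.29],[0.007,-0.003,0.394,0,0,0,-0.29],[0.007,-0.003,0.408,0,0,0,-0.29],[0.007,-0.003,0.423,0,0,0,-0.29]]
```

Emit:
carry_out:
  rows:
    - [0.001,-0.001,0.058,0,0,0,-0.3]
    - [0.002,-0.001,0.117,0,0,0,-0.3]
    - [0.003,-0.002,0.175,0,0,0,-0.3]
    - [0.005,-0.002,0.233,0,0,0,-0.3]
    - [0.006,-0.003,0.292,0,0,0,-0.3]
    - [0.007,-0.003,0.35,0,0,0,-0.3]
    - [0.007,-0.003,0.365,0,0,0,-0.3]
    - [0.007,-0.003,0.379,0,0,0,-0.3]
    - [0.007,-0.003,0.394,0,0,0,-0.3]
    - [0.007,-0.003,0.408,0,0,0,-0.3]
    - [0.007,-0.003,0.423,0,0,0,-0.3]
    - [0.007,-0.003,0.423,0,0,0,-0.3]

```text
clock: 32.28
position: [488.2, -118.9, 261.8]
ee_rot: [0.052, 0.999, 0.001, -0.001]
contact_force: [-0.2, 0.2, -3.1]
gripper_width: 35.4
grasp_force: 53.4
```

Run:
```python
from plan import *
from h import *
check()
c,p,d=snap('wrist'); P=cloud(c,d); h=(np.hypot(P[...,0]-489,P[...,1]+118)<32)&(p[...,0]>100)
k=h&(P[...,2]>138)&(P[...,2]<149); print(k.sum(), np.median(P[k],0) if k.any() else '')
print('low z of tin face', np.percentile(P[h&(abs(P[...,0]-467.5)<4)][:,2],[0.5,2]))
```

```text
t 32.27 err mm [ 0.7 -0.5  1.3] deg 0.16 w 35.43464920158329 q [ 0.08  0.34 -0.48 -0.   -0.76 -1.76] F [-0.2  0.2 -3.1]
8863 [ 475.29065748 -113.77647885  142.98459776]
low z of tin face [12.55965106 19.51514162]
```

Emit:
carry_out:
  rows:
    - [0,0,0.004,0,0,0,-0.3]
    - [0,0,0.008,0,0,0,-0.3]
    - [0,0,0.008,0,0,0,-0.3]

```text
clock: 32.7
position: [488.4, -118.9, 261.5]
ee_rot: [0.051, 0.999, 0.001, -0.001]
contact_force: [-3.5, 1.2, 4.9]
gripper_width: 35.6
grasp_force: 54.5
```

Touching down at about 8 N. I'll release.

Emit:
carry_out:
  rows:
    - [0,0,0,0,0,0,-0.12]
    - [0,0,0,0,0,0,0]
    - [0,0,0,0,0,0,0.15]
    - [0,0,0,0,0,0,0.2]
    - [0,0,0,0,0,0,0.2]

```text
clock: 33.33
position: [488.3, -118.9, 260.3]
ee_rot: [0.052, 0.999, 0.001, -0.001]
contact_force: [0.3, -0.2, 0.3]
gripper_width: 51.6
grasp_force: 0.0
```

Emit:
carry_out:
  rows:
    - [0,0,-0.07,0,0,0,0.2]
    - [0,0,-0.15,0,0,0,0.2]
    - [0,0,-0.25,0,0,0,0.2]
    - [0,0,-0.35,0,0,0,0.2]
    - [0,0,-0.5,0,0,0,0.2]
    - [0,0,-0.65,0,0,0,0.2]
    - [0,0,-0.8,0,0,0,0.2]

```text
clock: 34.2
position: [488.2, -119.4, 422.5]
ee_rot: [0.052, 0.999, 0.001, -0.0]
contact_force: [0.6, -0.0, 0.4]
gripper_width: 51.2
grasp_force: 0.0
```

Emit:
carry_out:
  rows:
    - [0.1,0.1,0,0,0,0,0.2]
    - [0.25,0.25,0,0,0,0,0.2]
    - [0.4,0.4,0,0,0,0,0.2]
    - [0.5,0.6,0,0,0,0,0.2]
    - [0.5,0.8,0,0,0,0,0.2]
    - [0.5,0.8,0,0,0,0,0.2]

```text
clock: 34.95
position: [405.4, 51.8, 422.3]
ee_rot: [0.05, 0.999, 0.002, 0.0]
contact_force: [-0.6, 0.1, -0.0]
gripper_width: 51.2
grasp_force: 0.0
```

Run:
```python
from h import *
s=arm.read_state(); print(s['clock'],s['position'],s['contact_force'])
c,p,d=snap('top'); P=cloud(c,d)
M=dict(carton=(470,-278.2),dropper=(478.7,-198.7),tin=(487.4,-118.9))
for n,lo,hi,zt in(('carton',36,55,44),('dropper',70,130,84),('tin',132,160,142)):
    x,y=M[n]; k=((P[...,2]>lo)&(P[...,2]<hi)&(np.hypot(P[...,0]-x,P[...,1]-y)<45)).astype(np.uint8)
    a,l,st,ce=cv2.connectedComponentsWithStats(k); v,u=np.nonzero(l==1+np.argmax(st[1:,4])); q=onplane(c,np.c_[u,v],zt)
    r=cv2.minAreaRect(q[:,:2].astype(np.float32)); print(n,len(u),'z',np.median(P[v,u,2]).round(1),np.round(r[0],1),np.round(r[1],1),round(r[2],1),'off mark',(np.array(r[0])-M[n]).round(1))
c2,p2,d2=snap('side')
a=cv2.resize(p[180:260,320:480],(600,300),interpolation=cv2.INTER_CUBIC); b=cv2.resize(p2[110:210,290:370],(200,300)[0:2],interpolation=cv2.INTER_CUBIC)
save(np.hstack([a,b]),'end.png')
```

```text
34.95 [405.43651099  51.77675321 422.27137183] [-0.55856847  0.14903682 -0.03167711]
carton 564 z 44.5 [ 468.4 -277.6] [49.3 69.7] 84.3 off mark [-1.6  0.6]
dropper 173 z 80.9 [ 478.5 -196.8] [32.7 32.1] 45.0 off mark [-0.2  1.9]
tin 358 z 143.0 [ 486.5 -117.3] [36.9 46.9] 84.0 off mark [-0.9  1.6]
```

View pics/end.png

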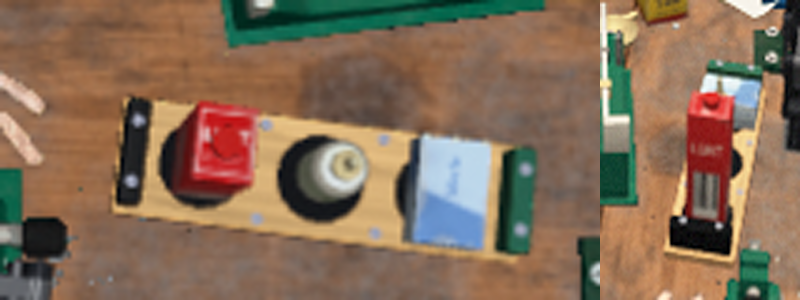

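All three stand upright within about 2 mm of their marks: tin by the black block at (215,150), bottle in the middle at (335,175), carton by the green block at (450,190). The arm is clear.

```bash
python3 -c "
from bench import arm
print(arm.job_done())"
```

```text
the job is handed in; nothing more can be done
None
```

I handed the job in: carton by the green block, dropper bottle in the middle and red tin by the black block, each upright within about 2 mm of its mark in the last top view; the hand-in gave no verdict back.

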